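# Hang the lift-off door of a control box

## Robot

A 6-joint arm with a two-finger parallel gripper is mounted at the origin on the work surface. World frame = base frame: x ahead of the robot, y to its left, z up, the work surface at z = 0. Lengths are in m, angles in rad, forces in N, time in s.
With the tool pointing down it reaches from about 0.35 to 0.975 m from the base axis. Payload 4.9 kg.
Tool frame: the origin (TCP) lies at the very end of the fingers, on their centre line; the grasp point (between the pads) lies 19 mm behind it; z points along the fingers, y is the direction in which the jaws open and shut (so a half turn about z gives the same grasp; the last joint's range is limited). The gripper opens to 85 mm and grips with 20 to 120 N. Pads are 22 mm wide; open, the fingers measure 114 mm over their backs; the gripper's body (76 mm by 85 mm) begins 54 mm behind the grasp point. The pads swing forward as they close: fully open they stand 13 mm farther back than shut.
Start: joints at [-0.119, 0.053, 1.613, -0, 1.476, -0.119], TCP at [0.625, 0, 0.231] pointing down, gripper open.
Joint ranges: [-3.01, 3.01], [-1.01, 2.22], [0.06, 2.58], [-1.02, 4.17], [0.09, 2.62], [-3.14, 3.14]. Speed limits (rad/s): [2.57, 2.57, 3.14, 3.14, 3.14, 3.14].

## Interface

Orientations are given as a unit quaternion [w, x, y, z].
In Python, from plant import state, eyes, job_done gives the robot as it stands.
- The arm moves only by the tool apply_moves, never from a script. Its argument "commands" is a list of rows, each an object with "linear": the shift along the tool's x, y, z in m, a list of three; "delta_rot": the turn, a rotation vector about the tool's x, y, z in degrees, a list of three; "fingers": the closure in counts, from 0 (fully open) to 255 (shut). In form: [{"linear": [x, y, z], "delta_rot": [wx, wy, wz], "fingers": fingers}, ...]. A call has exactly 8 rows; each row is the pose to reach, as a shift and turn from the pose commanded when the call began, along the tool's axes at that moment; what a row does not reach only later rows make up. A row lasts 1/10 s, in which the tool goes at most 50 mm and 8.59 degrees, less where a joint would pass 70% of its speed; a pose out of reach is approached as far as the arm can. A call with a gripper value outside its range is refused whole. The fingers move at their own pace and stop on an object; the grip force is fixed at half the most. Time passes only in rows, so rows that repeat a pose let the fingers close, or fill a call up. It gives the time, the measured TCP pose, the force and the opening at its end, in the units of the state.
- state(): the state, without advancing time (a new reading comes with each control period).
- eyes.grab_frame(name): name is "scene" or "side" or "wrist"; returns the picture (400x640x3 uint8, red, green, blue); there is no depth.
- eyes.camera_params(name): a dict with "fx", "fy", "cx", "cy" (pixels), "position" and "rotation" of the camera in the world; the wrist camera has in their place "T_tool_cam" (4x4, takes a point from camera to tool coordinates, whose origin is the TCP and whose axes are the flange's). Camera axes: x right, y down, z forward; pixel columns grow to the right and rows downward; lengths in m; the calibration is good to about 2 mm. The wrist camera is an equidistant fisheye: a pixel r from the principal point sees the ray r / f radians off the axis. A picture is of the moment at which its call begins: read the wrist's pose just before it. camera_params takes no time and is no camera call.
- job_done(): hands the job in, once; it reports no verdict.
The state is a dict: "time": time; "joint_pos": joint angles; "joint_vel": joint speeds; "joint_efforts": joint torques, N m; "tool_pos": TCP position; "tool_rot": TCP orientation; "contact_force": force on the tool from outside, world axes, zero at the start; "ft_torque": the same for the moment, N m; "gripper_width": opening from 0.0 (shut) to 1.0 (fully open).
Only numpy, scipy, OpenCV 4.12 (cv2) and the standard library are available. Lean on these libraries where they do the work, as an engineer would, in place of code of your own. Each camera call takes 0.05 s, during which the arm holds its last target.

## Task

Take the blue door out of its wooden stand and hang it on the grey control box: with the door standing well open, lower it gently so both knuckles drop fully home over the two upright hinge pins, never forcing it against the box or the pins, and let go. Then swing the door shut against the box front and leave it closed, with the other things on the bench undisturbed.

Things in the scene. Friction and masses are not known exactly. Their poses are not given: they have to be found in the camera images.
- box: Grey steel control box, fixed to the bench: 100 mm deep (its x), 172 wide (y), 136 high (z). Origin under its centre on the bench. Its open front faces its own +x; the front frame's face is the plane x = +50 mm. Near its +y side a steel hinge strip with two lugs and two upright brass pins, one above the other on one vertical axis, is clamped to the frame (see pins and lug).
- pins (a point): NOMINAL place of the upper pin's tip, at (66, 74, 118) mm in the box's frame, with the box's axes. The strip sits in slots along the box's y: the real axis is up to 9 mm to -y or +y of here, which the measured pose leaves out: find it by feel or sight. Their x and z are true. Pins: 8 mm diameter, 18 mm long, the last 2.5 mm tapering to a 6.5 mm flat tip. Lower tip: 70 mm below.
- lug (a point): NOMINAL place of the lower lug's top on the hinge axis, at (66, 74, 30) mm in the box's frame (same unmeasured shift in y as the pins). A knuckle rests on each lug; the upper lug's top is 70 mm higher. Lugs: 8 mm thick, rounded, 9 mm about the axis. The lower knuckle must enter sideways between upper lug and lower pin. The strip does not slip under gentle forces.
- door: Blue steel lift-off door, loose, 0.2 to 0.32 kg. Origin on its hinge axis at the lower knuckle's underside; z up, +x is its outside. Knuckles: two steel sleeves 16 mm high, 19 mm across, centred on the axis, undersides at z = 0 and 70 mm, with upright through holes 9.8 mm across. Panel: 10 mm thick (x -14 to -4), 132 long (y -12 to -144), 120 high (z -20 to +100).
- door_centre (a point): Centre of the door panel, at (-9, -78, 40) mm in the door's frame, with the door's axes; the top edge is 60 mm above it, to be pinched across its 10 mm thickness. Hung and shut, the door's axes are parallel to the box's and the panel's inside is 2 mm off the front frame. Opening turns it counter-clockwise seen from above (door yaw minus box yaw). It swings freely: no spring, no catch.
- stand: Wooden stand fixed to the bench: base 110 x 84 x 12 mm with two ribs, 42 mm high over the bench, that leave a 12 mm slot along its own y, where the door stands upright on its lower edge, 12 mm above the bench (panel centre within 6 mm of the stand's centre, knuckles to the stand's +y, door yaw = stand yaw). Origin under its centre.
- tin: Bystander: low amber tin, 58 mm across, 20 mm high; origin under its centre. Leave alone.
- setup_block: Bystander: dark steel block with holes, 50 x 75 x 25 mm; origin under its centre. Leave alone.
- wire_box: Bystander: small white box, 60 x 60 x 30 mm; origin under its centre. Leave alone.

How it is judged:
On the way:
1. the door hangs on the pins, both knuckles down on the lugs (within 2.5 mm), standing open by at least 25 degrees, with the fingers off it (z of door in the frame of box between 0.0275 and 0.0325 m and x of door in the frame of box between 0.062 and 0.07 m and y of door in the frame of box between 0.061 and 0.087 m and angle between door's own z axis and vertical below 0.07 rad and angle between the y axis of door and the y axis of box, either way round above 0.436 rad and contact force between door and the fingers below 0.1 N), for 0.2 s.
At the end, for the whole second after the job is handed in: The door hangs on both pins with its knuckles down on the lugs (origin within 2.5 mm of that height, within 4 mm of the axis in the box's x and 13 mm of nominal in y), upright within 4 degrees, shut (within 4 degrees of parallel to the box front), at rest and released (z of door in the frame of box between 0.0275 and 0.0325 m and x of door in the frame of box between 0.062 and 0.07 m and y of door in the frame of box between 0.061 and 0.087 m and y of door_centre in the frame of box below 0.03 m and angle between door's own z axis and vertical below 0.07 rad and angle between the y axis of door and the y axis of box, either way round below 0.07 rad and linear speed of door below 0.01 m/s and contact force between door and the arm below 0.1 N and contact force between door and the fingers below 0.1 N); the robot touches nothing.
It fails at once if the door is forced against the box, its pins or lugs with more than 30 N (contact force between door and box above 30 N).
It fails at once if the tin, the steel block or the white box is moved by more than 15 mm (distance of any of tin, setup_block, wire_box from where it was at the start of the episode above 0.015 m).
It also fails if it takes over 72 s, if anything falls off the work surface, if the arm or the gripper's body presses on something with over 40 N, if the wrist force passes 120 N, or if a joint passes its speed limit or range.

## Working session

There is one attempt and no reset: what is moved stays moved. The work goes in short steps, Python scripts to look and compute and a tool call to move; the robot and the scene stay as the last step left them, time stands still between calls to the robot, and variables do not carry over. Pictures are saved under pics/ and viewed, and the job is handed in when it is done.

Besides the shell and the picture viewer there is one more tool, called after "Emit:" by a JSON object that holds its "name" and its "arguments", one argument or row to a line. apply_moves: Moves the arm, as the interface text tells. Its arguments: {"type":"object","properties":{"commands":{"type":"array","items":{"type":"object","properties":{"linear":{"type":"array","items":{"type":"number"}},"delta_rot":{"type":"array","items":{"type":"number"}},"fingers":{"type":"number"}}}}},"required":["commands"]}

```bash
ls; mkdir -p pics; python3 - <<'E'
from plant import state, eyes
import cv2,json
s=state();print(s)
for n in ["scene","side","wrist"]:
    print(n,eyes.camera_params(n))
    im=eyes.grab_frame(n);cv2.imwrite(f"pics/{n}0.png",im[:,:,::-1])
E
```

```text
pics
{'time': 0.0, 'joint_pos': array([-1.19009812e-01,  5.33666879e-02,  1.61427989e+00, -3.56955841e-05,
        1.47599066e+00, -1.19026372e-01]), 'joint_vel': array([ 0.00026876, -0.00140561,  0.00091677, -0.0011243 , -0.00037487,
        0.00057593]), 'joint_efforts': array([ 2.70554956e-04, -3.93670499e+01, -3.70175600e+01, -1.62778279e-04,
        6.93513779e-03, -6.06393527e-06]), 'tool_pos': array([6.24384363e-01, 5.78954877e-05, 2.30065350e-01]), 'tool_rot': array([-7.92604571e-04,  7.07099349e-01,  7.07113474e-01, -6.45888641e-04]), 'contact_force': array([-0.4668092 ,  0.61678807, -0.41052628]), 'ft_torque': array([-0.03043568,  0.01517647,  0.02257153]), 'gripper_width': 0.9971843193860576}
scene {'fx': 470.59206226145767, 'fy': 470.59206226145767, 'cx': 319.16425151514653, 'cy': 198.5284512516041, 'position': array([1.00115203, 0.25061358, 0.78495691]), 'rotation': array([-0.18728787,  0.49674137,  0.79231411, -0.30068192])}
side {'fx': 445.83405827813465, 'fy': 445.83405827813465, 'cx': 327.36389278375924, 'cy': 199.7136555463163, 'position': array([ 0.41808783, -0.94071509,  0.64786911]), 'rotation': array([-0.48625266,  0.87369046, -0.00630555,  0.01354867])}
wrist {'fx': 309.70691628693146, 'fy': 309.70691628693146, 'cx': 321.4676108045217, 'cy': 197.30009080757407, 'T_tool_cam': array([[-1.04671094e-03, -9.61235432e-01, -2.75726946e-01,
         6.91274414e-02],
       [ 9.99999293e-01, -8.50714812e-04, -8.30433815e-04,
        -1.15327820e-03],
       [ 5.63677410e-04, -2.75727620e-01,  9.61235643e-01,
        -1.43429995e-01],
       [ 0.00000000e+00,  0.00000000e+00,  0.00000000e+00,
         1.00000000e+00]])}
```

View pics/scene0.png

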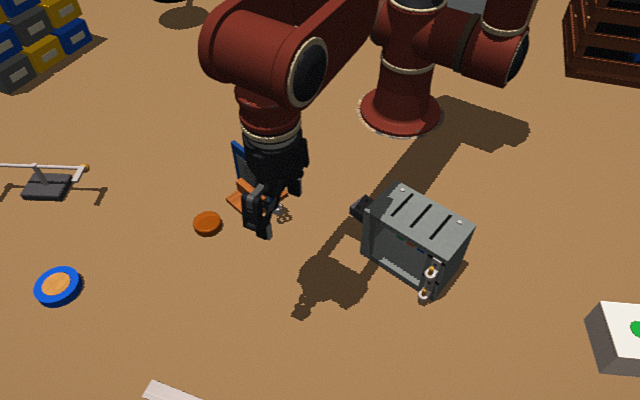

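View pics/side0.png

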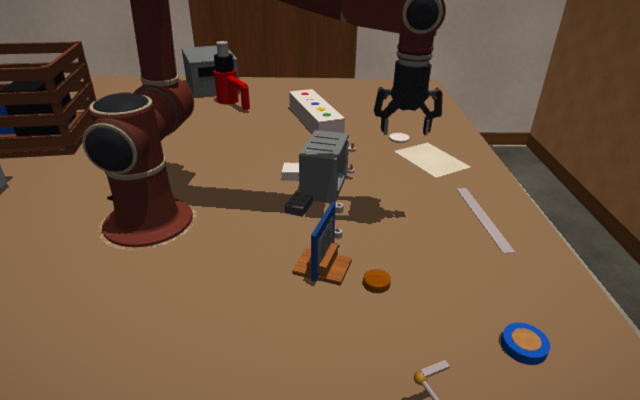

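View pics/wrist0.png

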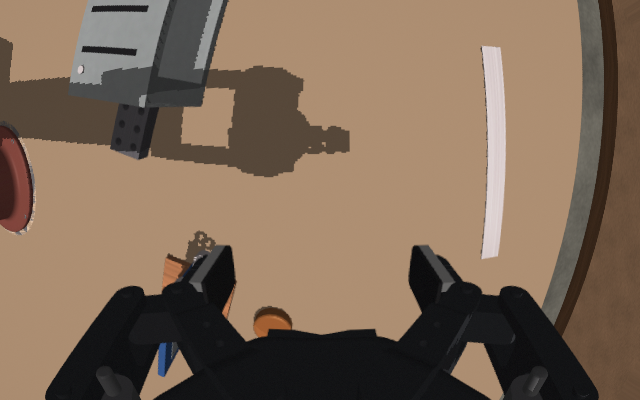

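```bash
python3 - <<'E'
import cv2
a=cv2.imread('pics/side0.png');c=a[120:300,270:410];cv2.imwrite('pics/c1.png',cv2.resize(c,None,fx=4.2,fy=3.33*1.0 if 0 else 4.2,interpolation=cv2.INTER_CUBIC)[:, :][:600] if 0 else cv2.resize(c[0:140],None,fx=4.2,fy=4.2,interpolation=cv2.INTER_CUBIC))
c=a[195:300,285:405];cv2.imwrite('pics/c2.png',cv2.resize(c,None,fx=5.5,fy=5.5,interpolation=cv2.INTER_CUBIC))
b=cv2.imread('pics/scene0.png');c=b[175:305,340:485];cv2.imwrite('pics/c3.png',cv2.resize(c,None,fx=4.5,fy=4.5,interpolation=cv2.INTER_CUBIC))
E
```

```text
(no output)
```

View pics/c1.png

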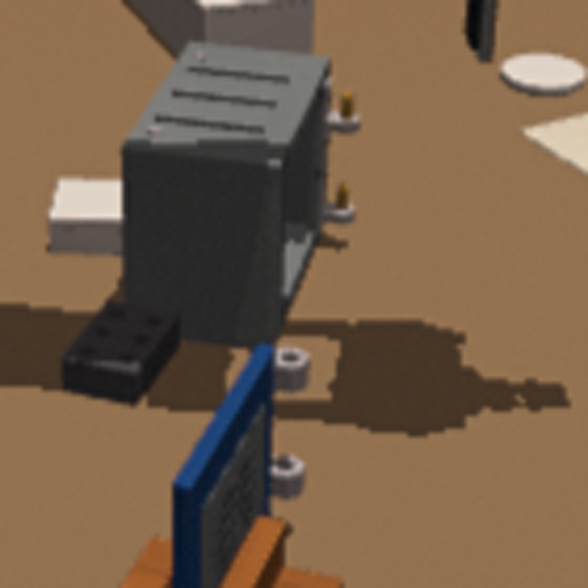

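View pics/c2.png

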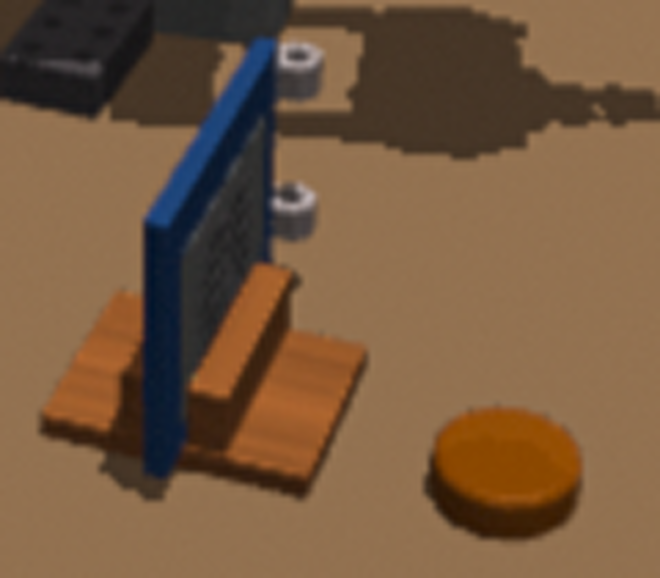

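View pics/c3.png

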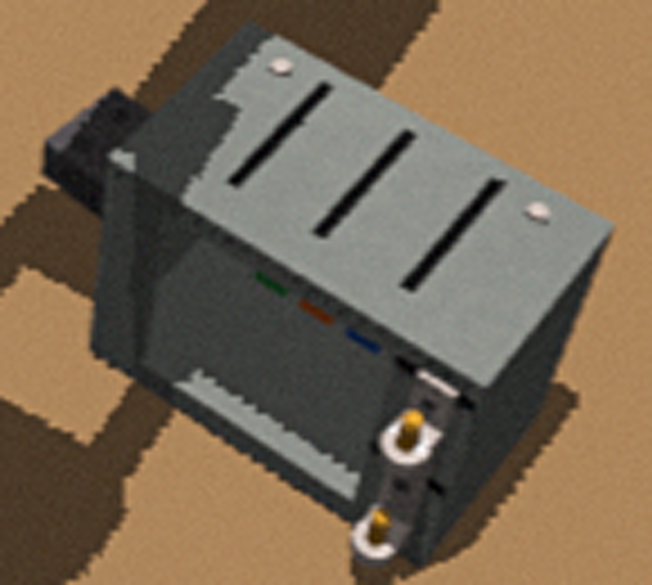

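```bash
cat > h.py <<'E'
import numpy as np
from scipy.spatial.transform import Rotation as R
from scipy.optimize import least_squares
from plant import state, eyes
def q2R(q): return R.from_quat([q[1],q[2],q[3],q[0]]).as_matrix()
def camT(n,s=None):
    p=eyes.camera_params(n)
    if n=='wrist':
        s=s or state();T=np.eye(4);T[:3,:3]=q2R(s['tool_rot']);T[:3,3]=s['tool_pos']
        T=T@p['T_tool_cam'];return T[:3,:3],T[:3,3],p
    return q2R(p['rotation']),p['position'],p
def proj(n,X,s=None):
    Rm,t,p=camT(n,s);c=(np.atleast_2d(X)-t)@Rm
    if n=='wrist':
        r=np.hypot(c[:,0],c[:,1]);th=np.arctan2(r,c[:,2]);k=p['fx']*th/r
        return np.c_[p['cx']+k*c[:,0],p['cy']+k*c[:,1]]
    return np.c_[p['cx']+p['fx']*c[:,0]/c[:,2],p['cy']+p['fy']*c[:,1]/c[:,2]]
def pose(x,y,yaw,P,z0=0):
    P=np.atleast_2d(P);c,s=np.cos(yaw),np.sin(yaw)
    return np.c_[x+c*P[:,0]-s*P[:,1],y+s*P[:,0]+c*P[:,1],z0+P[:,2]]
E
cat > m1.py <<'E'
from h import *
sc=lambda a:np.array(a)/4.5+[340,175]-.4
s1=lambda a:np.array(a)/4.2+[270,120]-.4
s2=lambda a:np.array(a)/5.5+[285,195]-.4
box=[('scene',sc([110,158]),(.05,-.086,.136)),('scene',sc([487,385]),(.05,.086,.136)),('scene',sc([612,228]),(-.05,.086,.136)),('scene',sc([255,25]),(-.05,-.086,.136)),
('side',s1([282,153]),(.05,-.086,.136)),('side',s1([122,148]),(-.05,-.086,.136)),('side',s1([190,43]),(-.05,.086,.136)),('side',s1([331,60]),(.05,.086,.136))]
pins=[('scene',sc([413,413]),(.066,.074,.118)),('scene',sc([379,513]),(.066,.074,.048)),('side',s1([347,92]),(.066,.074,.118)),('side',s1([343,183]),(.066,.074,.048))]
def res(v):
    o=[]
    for n,uv,P in box: o.append((proj(n,pose(*v[:3],P))-uv)[0])
    return np.array(o)
r=least_squares(lambda v:res(v).ravel(),[.6,.2,0]);print('box',r.x,np.degrees(r.x[2]));print(res(r.x).round(1))
B=r.x
def rp(v):
    return np.array([(proj(n,pose(*B,np.array(P)+[v[1],v[0],0]))-uv)[0] for n,uv,P in pins])
r2=least_squares(lambda v:rp(v).ravel(),[0,0]);print('pin dy,dx',r2.x);print(rp(r2.x).round(1))
door=[('side',s2([267,40]),(-.009,-.012,.1)),('side',s2([160,222]),(-.009,-.144,.1)),('side',s2([298,55]),(0,0,.086)),('side',s2([293,193]),(0,0,.016))]
def rd(v): return np.array([(proj(n,pose(*v,P,.032))-uv)[0] for n,uv,P in door])
r3=least_squares(lambda v:rd(v).ravel(),[.4,-.3,0]);print('door',r3.x,np.degrees(r3.x[2]));print(rd(r3.x).round(1))
print('door centre',pose(*r3.x,(-.009,-.078,.04),.032))
E
python3 m1.py
```

```text
box [ 0.44744052  0.17913396 -0.25092793] -14.377111074659304
[[-0.2  0.1]
 [ 0.1  1.2]
 [ 1.3 -0.4]
 [-1.1 -1. ]
 [-0.5  2.8]
 [-0.  -0.5]
 [ 0.2 -0.5]
 [ 0.2 -1. ]]
pin dy,dx [-0.00729354 -0.00130614]
[[-0.2  0.4]
 [ 0.4 -0.1]
 [-0.   0.4]
 [-0.2  0.6]]
door [ 0.4727246  -0.10637844 -0.33076038] -18.95117398863405
[[ 0.2 -0.7]
 [-0.   0.2]
 [-0.1 -0.1]
 [-0.1  0.5]]
door centre [[ 0.43888098 -0.17722764  0.072     ]]
```

Emit:
{"name": "apply_moves", "arguments": {
  "commands": [
    {"linear":[-0.022,-0.023,0.004],"delta_rot":[0,0,2.4],"fingers":0},
    {"linear":[-0.044,-0.046,0.008],"delta_rot":[0,0,4.8],"fingers":0},
    {"linear":[-0.066,-0.07,0.012],"delta_rot":[0,0,7.1],"fingers":0},
    {"linear":[-0.089,-0.093,0.016],"delta_rot":[0,0,9.5],"fingers":0},
    {"linear":[-0.111,-0.116,0.02],"delta_rot":[0,0,11.9],"fingers":0},
    {"linear":[-0.133,-0.14,0.024],"delta_rot":[0,0,14.3],"fingers":0},
    {"linear":[-0.155,-0.163,0.028],"delta_rot":[0,0,16.6],"fingers":0},
    {"linear":[-0.177,-0.186,0.031],"delta_rot":[0,0,19],"fingers":0}
  ]
}}

```text
time: 0.95
tool_pos: [0.4377, -0.1775, 0.1997]
tool_rot: [-0.0, 0.815, 0.58, -0.0]
contact_force: [-0.1, -0.6, -0.5]
gripper_width: 1.002
```

```bash
python3 - <<'E'
from h import *
import cv2
s=state();print(s['time'],s['tool_pos'],s['tool_rot'],s['joint_vel'].round(3))
im=eyes.grab_frame('wrist');cv2.imwrite('pics/w1.png',im[:,:,::-1])
D=[.4727,-.1064,-.3308]
print(proj('wrist',pose(*D,[(-.009,-.012,.1),(-.009,-.144,.1),(0,0,.086),(0,0,.016)],.032),s).round(1))
E
```

```text
0.95 [ 0.43769167 -0.17751292  0.19967567] [-2.85439580e-04  8.14532006e-01  5.80118529e-01 -1.48165920e-04] [-0.646 -0.35   0.323 -0.001  0.02  -0.221]
[[324.2 113.9]
 [324.3 286.1]
 [336.6  97.2]
 [333.1 100.4]]
```

View pics/w1.png

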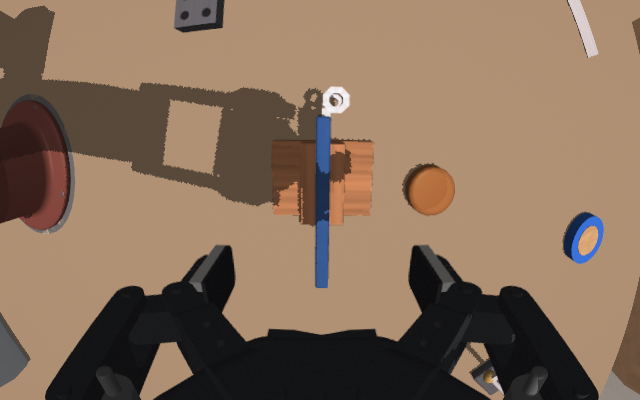

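Emit:
{"name": "apply_moves", "arguments": {
  "commands": [
    {"linear":[0,0,0.01],"delta_rot":[0,0,0],"fingers":0},
    {"linear":[0,0,0.03],"delta_rot":[0,0,0],"fingers":80},
    {"linear":[0,0,0.055],"delta_rot":[0,0,0],"fingers":100},
    {"linear":[0,0,0.08],"delta_rot":[0,0,0],"fingers":120},
    {"linear":[0,0,0.098],"delta_rot":[0,0,0],"fingers":120},
    {"linear":[0,0,0.106],"delta_rot":[0,0,0],"fingers":120},
    {"linear":[0,0,0.106],"delta_rot":[0,0,0],"fingers":120},
    {"linear":[0,0,0.106],"delta_rot":[0,0,0],"fingers":120}
  ]
}}

```text
time: 1.8
tool_pos: [0.4396, -0.177, 0.0949]
tool_rot: [0.0, 0.814, 0.581, 0.0]
contact_force: [-0.1, -0.1, 0.2]
gripper_width: 0.528
```

```bash
python3 - <<'E'
from h import *
import cv2
s=state();print(s['time'],s['tool_pos'],s['tool_rot'],s['contact_force'],s['gripper_width'])
im=eyes.grab_frame('wrist');cv2.imwrite('pics/w2.png',im[:,:,::-1])
E
```

```text
1.8 [ 0.43963749 -0.17696253  0.09489789] [3.80876601e-04 8.13927079e-01 5.80966878e-01 2.25817152e-04] [-0.05894113 -0.05381697  0.24915921] 0.528102493703279
```

View pics/w2.png

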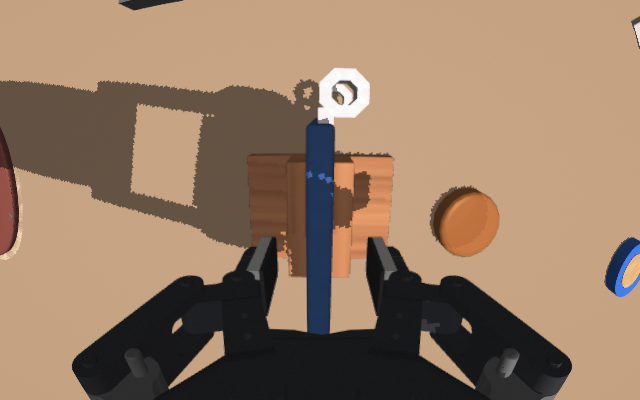

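Emit:
{"name": "apply_moves", "arguments": {
  "commands": [
    {"linear":[0,0,0],"delta_rot":[0,0,0],"fingers":170},
    {"linear":[0,0,0],"delta_rot":[0,0,0],"fingers":200},
    {"linear":[0,0,0],"delta_rot":[0,0,0],"fingers":255},
    {"linear":[0,0,0],"delta_rot":[0,0,0],"fingers":255},
    {"linear":[0,0,0],"delta_rot":[0,0,0],"fingers":255},
    {"linear":[0,0,0],"delta_rot":[0,0,0],"fingers":255},
    {"linear":[0,0,0],"delta_rot":[0,0,0],"fingers":255},
    {"linear":[0,0,0],"delta_rot":[0,0,0],"fingers":255}
  ]
}}

```text
time: 2.65
tool_pos: [0.4393, -0.1772, 0.0952]
tool_rot: [0.0, 0.814, 0.581, 0.0]
contact_force: [-2.4, 1.8, 5.3]
gripper_width: 0.105
```

Emit:
{"name": "apply_moves", "arguments": {
  "commands": [
    {"linear":[0,0,-0.004],"delta_rot":[0,0,0],"fingers":255},
    {"linear":[0,0,-0.012],"delta_rot":[0,0,0],"fingers":255},
    {"linear":[0,0,-0.022],"delta_rot":[0,0,0],"fingers":255},
    {"linear":[0,0,-0.034],"delta_rot":[0,0,0],"fingers":255},
    {"linear":[0,0,-0.046],"delta_rot":[0,0,0],"fingers":255},
    {"linear":[0,0,-0.055],"delta_rot":[0,0,0],"fingers":255},
    {"linear":[0,0,-0.06],"delta_rot":[0,0,0],"fingers":255},
    {"linear":[0,0,-0.06],"delta_rot":[0,0,0],"fingers":255}
  ]
}}

```text
time: 3.45
tool_pos: [0.4395, -0.1773, 0.1555]
tool_rot: [0.001, 0.814, 0.581, 0.0]
contact_force: [-0.4, -0.4, -1.9]
gripper_width: 0.108
```

```bash
python3 - <<'E'
from h import *
import cv2
s=state();print(s['time'],s['tool_pos'],s['tool_rot'],s['contact_force'],s['gripper_width'])
im=eyes.grab_frame('wrist');cv2.imwrite('pics/w3.png',im[:,:,::-1])
E
```

```text
3.45 [ 0.43950514 -0.17732316  0.15551046] [9.36633477e-04 8.14122060e-01 5.80692897e-01 3.90708389e-04] [-0.39558453 -0.44186394 -1.92487459] 0.10810219280023832
```

View pics/w3.png

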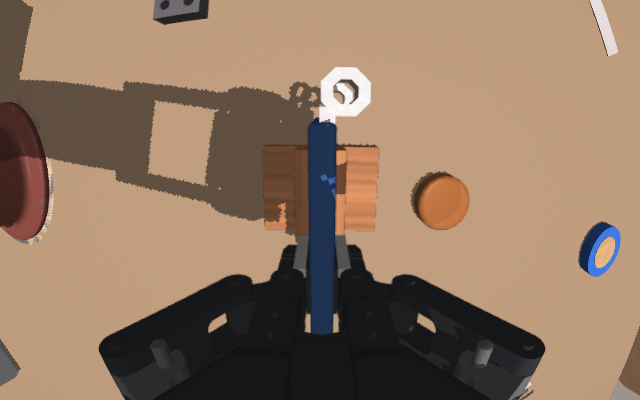

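Emit:
{"name": "apply_moves", "arguments": {
  "commands": [
    {"linear":[0.012,0.008,0],"delta_rot":[0,0,-2],"fingers":255},
    {"linear":[0.037,0.023,0],"delta_rot":[0,0,-7],"fingers":255},
    {"linear":[0.069,0.043,0],"delta_rot":[0,0,-14],"fingers":255},
    {"linear":[0.101,0.063,0],"delta_rot":[0,0,-21],"fingers":255},
    {"linear":[0.133,0.083,0],"delta_rot":[0,0,-28],"fingers":255},
    {"linear":[0.165,0.103,0],"delta_rot":[0,0,-34],"fingers":255},
    {"linear":[0.188,0.117,0],"delta_rot":[0,0,-38],"fingers":255},
    {"linear":[0.198,0.123,0],"delta_rot":[0,0,-40],"fingers":255}
  ]
}}

```text
time: 4.3
tool_pos: [0.6211, -0.0273, 0.1531]
tool_rot: [-0.001, 0.564, 0.826, 0.0]
contact_force: [-0.7, -1.0, -2.1]
gripper_width: 0.107
```

```bash
cat >> h.py <<'E'
def to_tool(uv,ztool):
    "wrist pixel -> tool coords at given tool z"
    p=eyes.camera_params('wrist');d=np.array(uv,float)-[p['cx'],p['cy']];r=np.hypot(*d);th=r/p['fx']
    ray=np.r_[np.sin(th)*d/r,np.cos(th)];T=p['T_tool_cam'];ray=T[:3,:3]@ray;o=T[:3,3]
    return o+ray*(ztool-o[2])/ray[2]
def tool(s=None):
    s=s or state();return q2R(s['tool_rot']),s['tool_pos']
E
python3 - <<'E'
from h import *
print(to_tool((346,91),-.023),to_tool((322.5,122),-.037),to_tool((321,333),-.037))
s=state();Rm,t=tool(s);print(t,np.degrees(np.arctan2(Rm[1,1],Rm[0,1])),s['contact_force'])
B=(.44744,.17913,-.25093)
P=pose(*B,[.066,.0667,.118])[0];print('pin',P)
E
```

```text
[ 0.07739336  0.00803007 -0.023     ] [ 0.06575459 -0.00100704 -0.037     ] [-0.02324326 -0.00165815 -0.037     ]
[ 0.62108833 -0.02727037  0.15305918] 21.298721519819136 [-0.72045347 -0.97976339 -2.13025909]
pin [0.52793495 0.22735296 0.118     ]
```

Emit:
{"name": "apply_moves", "arguments": {
  "commands": [
    {"linear":[0.012,0.006,0],"delta_rot":[0,0,-3],"fingers":255},
    {"linear":[0.036,0.02,0],"delta_rot":[0,0,-10],"fingers":255},
    {"linear":[0.067,0.037,0],"delta_rot":[0,0,-18.5],"fingers":255},
    {"linear":[0.1,0.054,0],"delta_rot":[0,0,-27],"fingers":255},
    {"linear":[0.132,0.072,0],"delta_rot":[0,0,-35.5],"fingers":255},
    {"linear":[0.162,0.088,0],"delta_rot":[0,0,-44],"fingers":255},
    {"linear":[0.184,0.1,0],"delta_rot":[0,0,-51],"fingers":255},
    {"linear":[0.193,0.105,0],"delta_rot":[0,0,-54.6],"fingers":255}
  ]
}}

```text
time: 5.1
tool_pos: [0.648, 0.1904, 0.1533]
tool_rot: [-0.001, 0.122, 0.992, 0.0]
contact_force: [0.7, -0.8, -2.4]
gripper_width: 0.106
```

```bash
python3 - <<'E'
from h import *
import cv2
for i in range(4): eyes.grab_frame('side')
s=state();Rm,t=tool(s);print(s['time'],t,np.degrees(np.arctan2(Rm[1,1],Rm[0,1])),s['contact_force'],s['joint_pos'].round(2))
print(Rm[:,2])
im=eyes.grab_frame('wrist');cv2.imwrite('pics/w4.png',im[:,:,::-1])
for n in ['scene','side']:cv2.imwrite(f'pics/{n}4.png',eyes.grab_frame(n)[:,:,::-1])
B=(.44744,.17913,-.25093)
print(proj('wrist',pose(*B,[[.066,.0667,.118],[.066,.074,.118],[.066,.0667,.048]]),s))
E
```

```text
5.3 [0.64815887 0.18762166 0.1535191 ] 75.53678262957807 [ 0.6531148  -0.96108397 -2.20890435] [ 0.17  0.22  1.56 -0.    1.36 -1.15]
[-1.35203801e-03 -7.62321797e-04 -9.99998795e-01]
[[337.94269201  18.01788852]
 [350.63644625  18.31767846]
 [333.623878    43.2887748 ]]
```

View pics/w4.png

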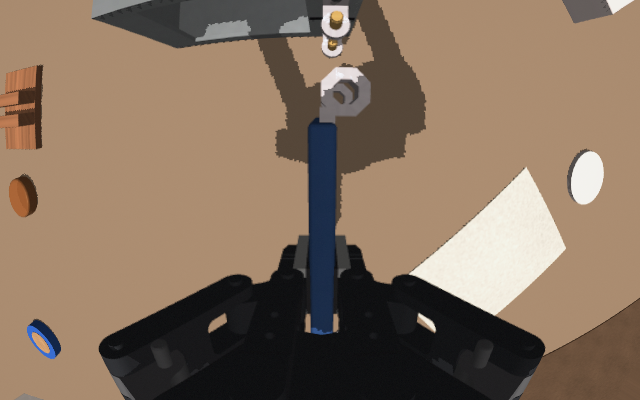

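View pics/side4.png

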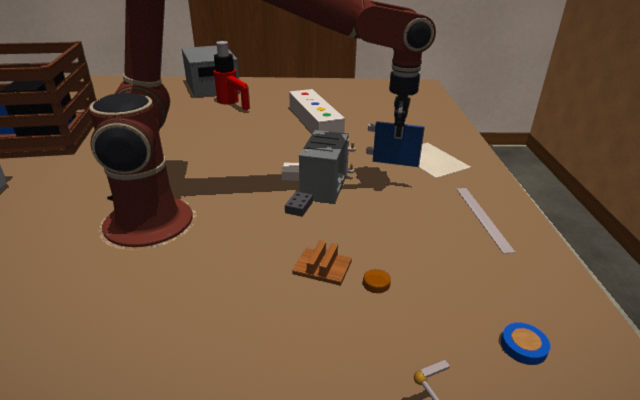

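View pics/scene4.png

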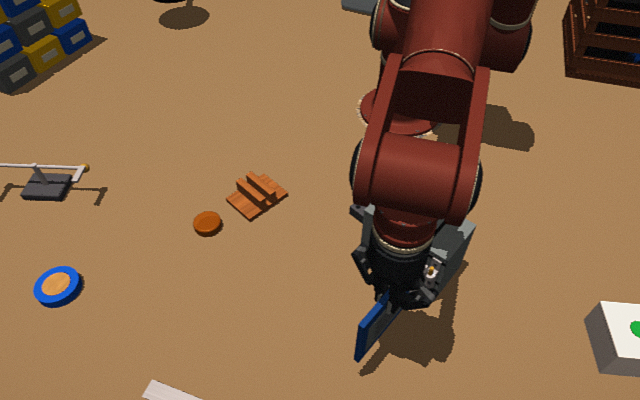

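```bash
python3 - <<'E'
import cv2
a=cv2.imread('pics/w4.png');c=a[0:130,290:390];cv2.imwrite('pics/c4.png',cv2.resize(c,None,fx=6,fy=6,interpolation=cv2.INTER_CUBIC)[:600])
E
```

```text
(no output)
```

View pics/c4.png

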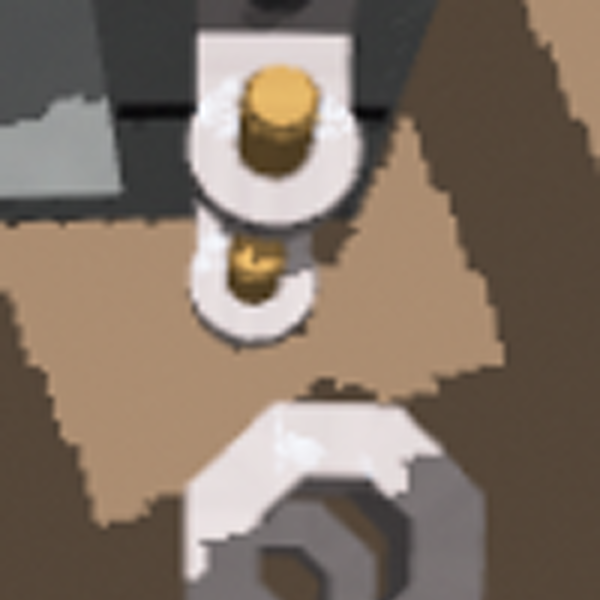

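```bash
python3 - <<'E'
import cv2
a=cv2.imread('pics/w4.png');c=a[60:125,310:385];cv2.imwrite('pics/c5.png',cv2.resize(c,None,fx=8,fy=8,interpolation=cv2.INTER_CUBIC))
E
```

```text
(no output)
```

View pics/c5.png

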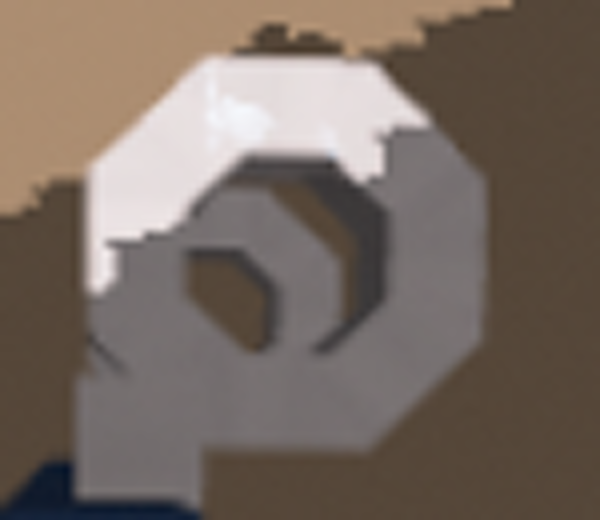

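```bash
python3 - <<'E'
from h import *
z=.1535
f=lambda u,h: to_tool(u,h)[:2]*1000
# origin z: TCP .0949 <-> .032
o=z-.0629
print('KU',f((345.4,91.4),z-(o+.086)),'KL',f((336.3,98.3),z-(o+.016)))
print('PU',f((336.8,14.6),z-.118),'PL',f((332.3,41.6),z-.048))
# lug upper disc top z=.100, lower .030
print('lugU',f((290+(275+.5)/6-.5,(137+.5)/6-.5),z-.1))
print('lugL',f((290+(253+.5)/6-.5,(280+.5)/6-.5),z-.03))
E
```

```text
KU [78.39923425  8.23774547] KL [78.60992525  7.95629881]
PU [128.41221087   7.83430469] PL [127.60072237   7.51002153]
lugU [128.76413143   7.79363107]
lugL [127.51284291   7.62922158]
```

Emit:
{"name": "apply_moves", "arguments": {
  "commands": [
    {"linear":[0,0,0.005],"delta_rot":[0,0,0],"fingers":255},
    {"linear":[0,0,0.017],"delta_rot":[0,0,0],"fingers":255},
    {"linear":[0,0,0.026],"delta_rot":[0,0,0],"fingers":255},
    {"linear":[0.004,0,0.029],"delta_rot":[0,0,0],"fingers":255},
    {"linear":[0.012,0,0.029],"delta_rot":[0,0,0],"fingers":255},
    {"linear":[0.019,0,0.029],"delta_rot":[0,0,0],"fingers":255},
    {"linear":[0.025,0,0.029],"delta_rot":[0,0,0],"fingers":255},
    {"linear":[0.025,0,0.029],"delta_rot":[0,0,0],"fingers":255}
  ]
}}

```text
time: 6.25
tool_pos: [0.6238, 0.1947, 0.1259]
tool_rot: [0.0, 0.125, 0.992, 0.0]
contact_force: [0.4, -0.6, -2.1]
gripper_width: 0.109
```

```bash
python3 - <<'E'
from h import *
import cv2
for i in range(3): eyes.grab_frame('side')
s=state();Rm,t=tool(s);print(s['time'],t,np.degrees(np.arctan2(Rm[1,1],Rm[0,1])),s['contact_force'])
print(Rm[:,2])
im=eyes.grab_frame('wrist')[:,:,::-1];cv2.imwrite('pics/w5.png',im)
c=im[25:125,290:390];cv2.imwrite('pics/c6.png',cv2.resize(c,None,fx=6,fy=6,interpolation=cv2.INTER_CUBIC)[:600])
sd=eyes.grab_frame('side')[:,:,::-1];c=sd[110:220,290:430];cv2.imwrite('pics/c7.png',cv2.resize(c,None,fx=5,fy=5,interpolation=cv2.INTER_CUBIC)[:600])
E
```

```text
6.4 [0.6246677  0.1942883  0.12584909] 75.60780324225365 [ 1.26826592 -0.69907254 -2.30384639]
[ 1.06453134e-03  1.03683784e-04 -9.99999428e-01]
```

View pics/c6.png

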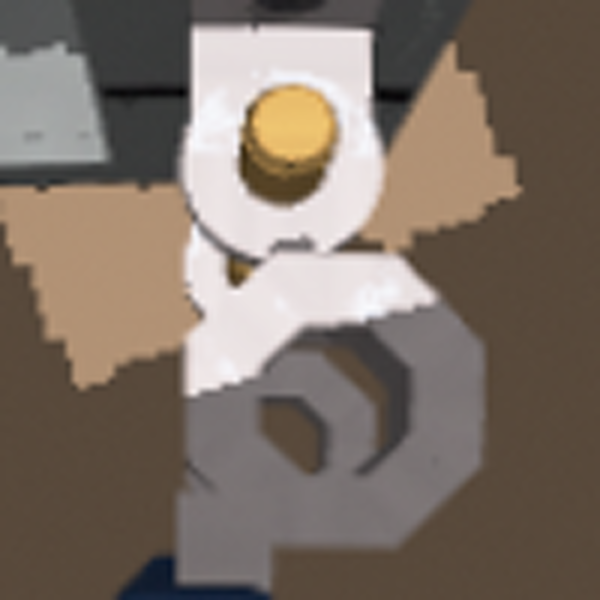

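View pics/c7.png

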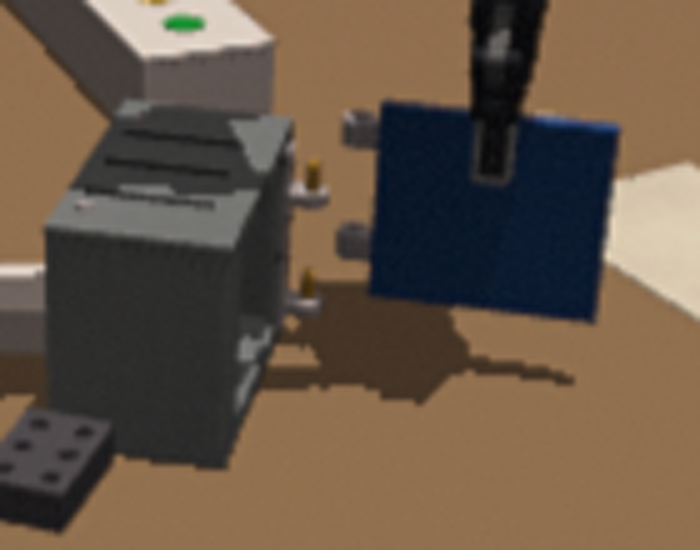

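```bash
python3 - <<'E'
from h import *
z=.1259
f=lambda u,h: to_tool(u,h)[:2]*1000
o=z-.0629
g=lambda a,b:(290+(a+.5)/6-.5,25+(b+.5)/6-.5)
print('KU',f(g(334,400),z-(o+.086)),'PU',f(g(291,123),z-.118),'lug',f(g(283,165),z-.1))
E
```

```text
KU [78.45771971  8.18231404] PU [103.50219183   7.05135051] lug [103.41280509   7.24853374]
```

Emit:
{"name": "apply_moves", "arguments": {
  "commands": [
    {"linear":[0.004,-0.0003,0],"delta_rot":[0,0,0],"fingers":255},
    {"linear":[0.009,-0.0006,0],"delta_rot":[0,0,0],"fingers":255},
    {"linear":[0.014,-0.0009,0],"delta_rot":[0,0,0],"fingers":255},
    {"linear":[0.019,-0.0009,0],"delta_rot":[0,0,0],"fingers":255},
    {"linear":[0.023,-0.0009,0],"delta_rot":[0,0,0],"fingers":255},
    {"linear":[0.025,-0.0009,0],"delta_rot":[0,0,0],"fingers":255},
    {"linear":[0.025,-0.0009,0],"delta_rot":[0,0,0],"fingers":255},
    {"linear":[0.025,-0.0009,0],"delta_rot":[0,0,0],"fingers":255}
  ]
}}

```text
time: 7.3
tool_pos: [0.6, 0.1996, 0.1254]
tool_rot: [0.0, 0.125, 0.992, 0.0]
contact_force: [-0.0, -0.1, -2.3]
gripper_width: 0.109
```

```bash
cat > look.py <<'E'
from h import *
import cv2,sys
k=sys.argv[1]
for i in range(3): eyes.grab_frame('side')
s=state();Rm,t=tool(s);print(s['time'],t,np.degrees(np.arctan2(Rm[1,1],Rm[0,1])),s['contact_force'])
im=eyes.grab_frame('wrist')[:,:,::-1];cv2.imwrite(f'pics/w{k}.png',im)
c=im[50:125,305:380];cv2.imwrite(f'pics/wc{k}.png',cv2.resize(c,None,fx=8,fy=8,interpolation=cv2.INTER_CUBIC)[:600])
sd=eyes.grab_frame('side')[:,:,::-1];c=sd[110:220,290:430];cv2.imwrite(f'pics/sc{k}.png',cv2.resize(c,None,fx=5,fy=5,interpolation=cv2.INTER_CUBIC)[:600])
E
python3 look.py 6
```

```text
7.45 [0.60013287 0.1994835  0.12534769] 75.59379288479883 [ 0.49960241  1.05296426 -3.11851335]
```

View pics/wc6.png

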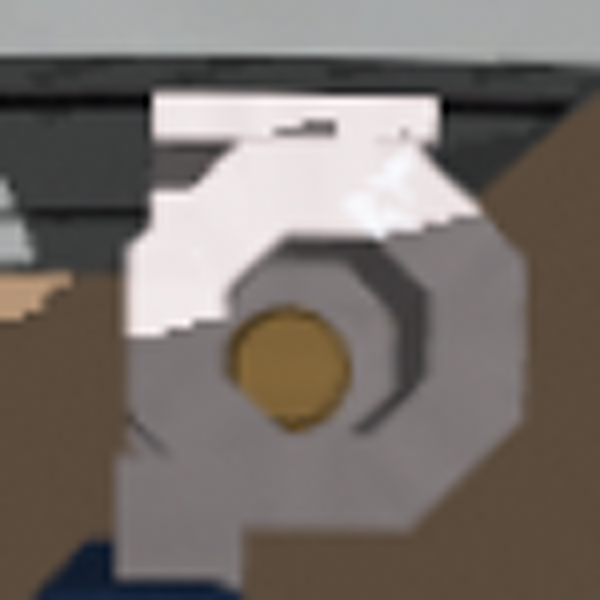

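View pics/sc6.png

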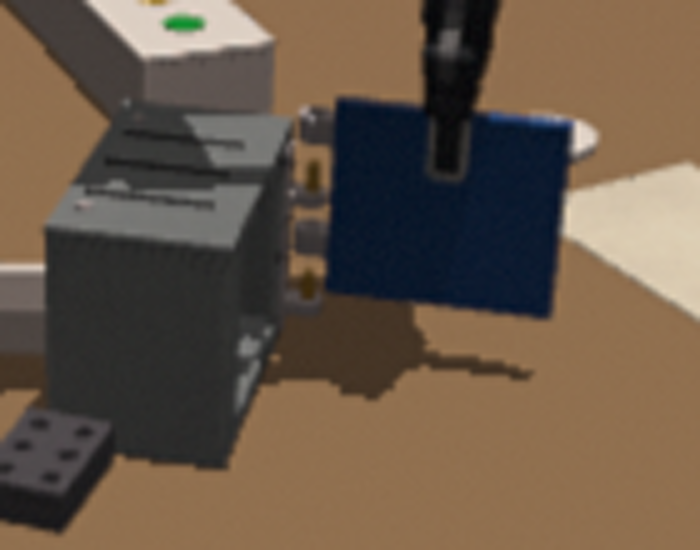

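```bash
python3 - <<'E'
from h import *
z=.1253
f=lambda u,h: to_tool(u,h)[:2]*1000
o=z-.0629
g=lambda a,b:(305+(a+.5)/8-.5,50+(b+.5)/8-.5)
print('KU',f(g(327,334),z-(o+.086)),'PU',f(g(292,364),z-.118))
# where pin tip should appear if aligned
p=eyes.camera_params('wrist')
K=f(g(327,334),z-(o+.086))/1000
T=np.linalg.inv(p['T_tool_cam'])
for zz in (z-.118,z-(o+.07)):
    c=T@np.r_[K,zz,1];r=np.hypot(*c[:2]);k=p['fx']*np.arctan2(r,c[2])/r
    uv=np.array([p['cx']+k*c[0],p['cy']+k*c[1]]);print(((uv-[305,50]+.5)*8-.5).round(0), 'mm/crop px',1000*c[2]/p['fx']/8)
E
```

```text
KU [78.43487145  8.25417099] PU [78.54974235  8.43014138]
[289. 366.] mm/crop px 0.05763111983293665
[305. 353.] mm/crop px 0.05204196078516648
```

Emit:
{"name": "apply_moves", "arguments": {
  "commands": [
    {"linear":[0,0,0.002],"delta_rot":[0,0,0],"fingers":255},
    {"linear":[0,0,0.005],"delta_rot":[0,0,0],"fingers":255},
    {"linear":[0,0,0.008],"delta_rot":[0,0,0],"fingers":255},
    {"linear":[0,0,0.011],"delta_rot":[0,0,0],"fingers":255},
    {"linear":[0,0,0.013],"delta_rot":[0,0,0],"fingers":255},
    {"linear":[0,0,0.013],"delta_rot":[0,0,0],"fingers":255},
    {"linear":[0,0,0.013],"delta_rot":[0,0,0],"fingers":255},
    {"linear":[0,0,0.013],"delta_rot":[0,0,0],"fingers":255}
  ]
}}

```text
time: 8.35
tool_pos: [0.6001, 0.1996, 0.1125]
tool_rot: [0.0, 0.125, 0.992, 0.0]
contact_force: [0.2, 0.1, -2.3]
gripper_width: 0.11
```

```bash
python3 look.py 7
```

```text
8.5 [0.60007969 0.19956102 0.11251227] 75.59874793657043 [-0.16833804  0.18247073 -1.55121541]
```

View pics/wc7.png

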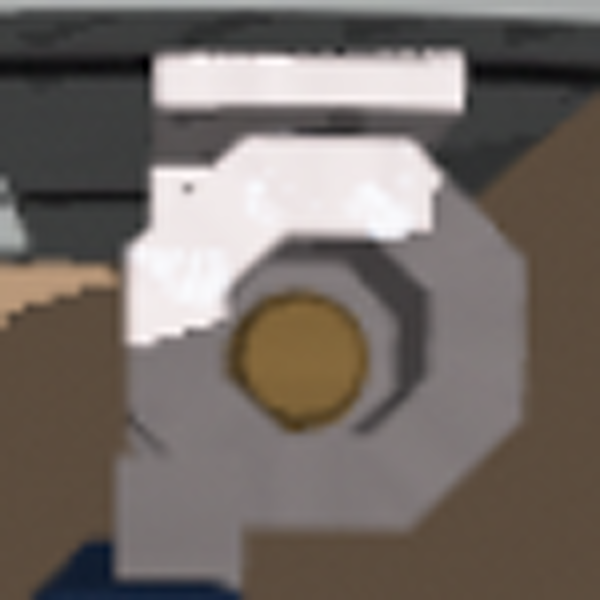

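Emit:
{"name": "apply_moves", "arguments": {
  "commands": [
    {"linear":[0,0,0.001],"delta_rot":[0,0,0],"fingers":255},
    {"linear":[0,0,0.002],"delta_rot":[0,0,0],"fingers":255},
    {"linear":[0,0,0.003],"delta_rot":[0,0,0],"fingers":255},
    {"linear":[0,0,0.004],"delta_rot":[0,0,0],"fingers":255},
    {"linear":[0,0,0.005],"delta_rot":[0,0,0],"fingers":255},
    {"linear":[0,0,0.006],"delta_rot":[0,0,0],"fingers":255},
    {"linear":[0,0,0.006],"delta_rot":[0,0,0],"fingers":255},
    {"linear":[0,0,0.006],"delta_rot":[0,0,0],"fingers":255}
  ]
}}

```text
time: 9.4
tool_pos: [0.5999, 0.1995, 0.1063]
tool_rot: [-0.0, 0.125, 0.992, -0.0]
contact_force: [1.1, 0.1, -2.7]
gripper_width: 0.109
```

```bash
python3 look.py 8
```

```text
9.55 [0.60001404 0.19954624 0.10641169] 75.59810700994258 [ 0.28702265  0.35671327 -1.74391435]
```

View pics/wc8.png

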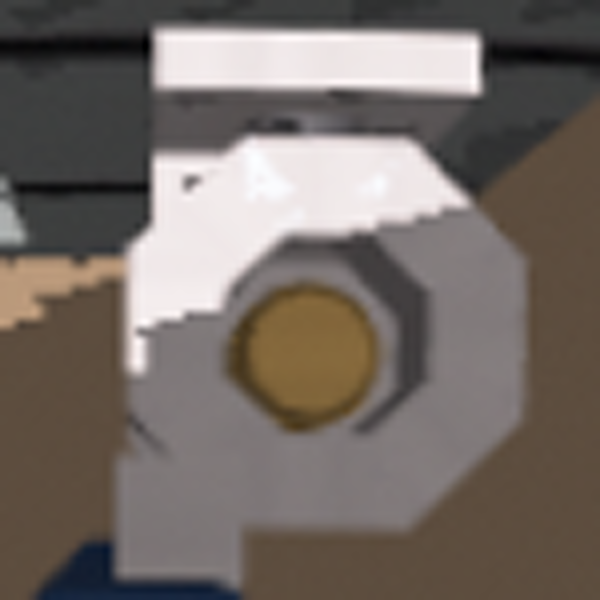

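Emit:
{"name": "apply_moves", "arguments": {
  "commands": [
    {"linear":[0,0,0.0015],"delta_rot":[0,0,0],"fingers":255},
    {"linear":[0,0,0.003],"delta_rot":[0,0,0],"fingers":255},
    {"linear":[0,0,0.0045],"delta_rot":[0,0,0],"fingers":255},
    {"linear":[0,0,0.006],"delta_rot":[0,0,0],"fingers":255},
    {"linear":[0,0,0.0075],"delta_rot":[0,0,0],"fingers":255},
    {"linear":[0,0,0.009],"delta_rot":[0,0,0],"fingers":255},
    {"linear":[0,0,0.0105],"delta_rot":[0,0,0],"fingers":255},
    {"linear":[0,0,0.011],"delta_rot":[0,0,0],"fingers":255}
  ]
}}

```text
time: 10.45
tool_pos: [0.5998, 0.1995, 0.095]
tool_rot: [-0.0, 0.125, 0.992, -0.0]
contact_force: [0.5, 0.4, -1.2]
gripper_width: 0.112
```

Emit:
{"name": "apply_moves", "arguments": {
  "commands": [
    {"linear":[0,0,0],"delta_rot":[0,0,0],"fingers":255},
    {"linear":[0,0,0.0003],"delta_rot":[0,0,0],"fingers":255},
    {"linear":[0,0,0.0006],"delta_rot":[0,0,0],"fingers":255},
    {"linear":[0,0,0.0009],"delta_rot":[0,0,0],"fingers":255},
    {"linear":[0,0,0.0012],"delta_rot":[0,0,0],"fingers":255},
    {"linear":[0,0,0.0015],"delta_rot":[0,0,0],"fingers":255},
    {"linear":[0,0,0.0015],"delta_rot":[0,0,0],"fingers":255},
    {"linear":[0,0,0.0015],"delta_rot":[0,0,0],"fingers":255}
  ]
}}

```text
time: 11.25
tool_pos: [0.5999, 0.1996, 0.0938]
tool_rot: [-0.0, 0.125, 0.992, -0.0]
contact_force: [0.4, 0.3, -1.6]
gripper_width: 0.112
```

```bash
python3 look.py 9
```

```text
11.4 [0.59994917 0.19953932 0.09379914] 75.60329996475326 [ 0.20204039  0.90181579 -1.81474784]
```

View pics/wc9.png

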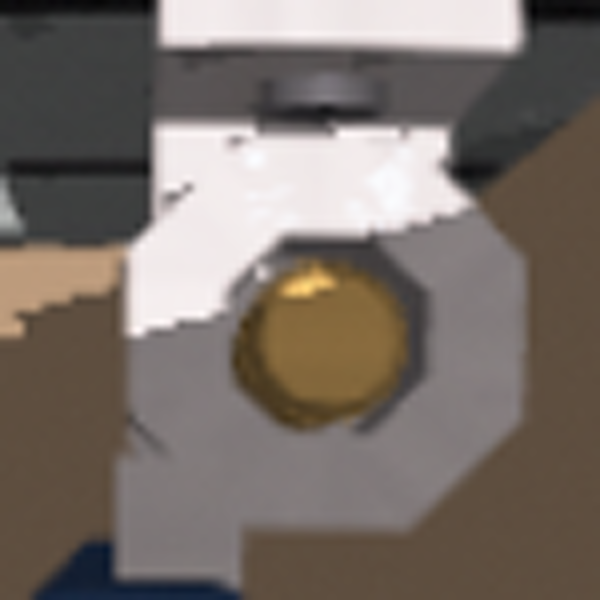

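View pics/sc9.png

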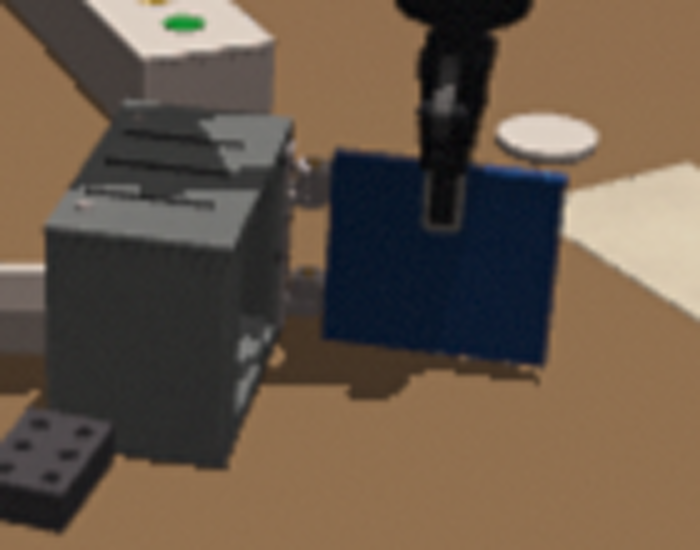

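Emit:
{"name": "apply_moves", "arguments": {
  "commands": [
    {"linear":[0,0,0.0002],"delta_rot":[0,0,0],"fingers":255},
    {"linear":[0,0,0.0004],"delta_rot":[0,0,0],"fingers":255},
    {"linear":[0,0,0.0006],"delta_rot":[0,0,0],"fingers":255},
    {"linear":[0,0,0.0008],"delta_rot":[0,0,0],"fingers":255},
    {"linear":[0,0,0.0008],"delta_rot":[0,0,0],"fingers":255},
    {"linear":[0,0,0.0008],"delta_rot":[0,0,0],"fingers":255},
    {"linear":[0,0,0.0008],"delta_rot":[0,0,0],"fingers":255},
    {"linear":[0,0,0.0008],"delta_rot":[0,0,0],"fingers":255}
  ]
}}

```text
time: 12.3
tool_pos: [0.6, 0.1995, 0.0931]
tool_rot: [0.0, 0.125, 0.992, 0.0]
contact_force: [-0.3, -0.6, -0.6]
gripper_width: 0.11
```

Emit:
{"name": "apply_moves", "arguments": {
  "commands": [
    {"linear":[0,0,0],"delta_rot":[0,0,0],"fingers":222},
    {"linear":[0,0,0],"delta_rot":[0,0,0],"fingers":215},
    {"linear":[0,0,0],"delta_rot":[0,0,0],"fingers":200},
    {"linear":[0,0,0],"delta_rot":[0,0,0],"fingers":180},
    {"linear":[0,0,0],"delta_rot":[0,0,0],"fingers":160},
    {"linear":[0,0,0],"delta_rot":[0,0,0],"fingers":150},
    {"linear":[0,0,0],"delta_rot":[0,0,0],"fingers":150},
    {"linear":[0,0,0],"delta_rot":[0,0,0],"fingers":150}
  ]
}}

```text
time: 13.1
tool_pos: [0.6, 0.1996, 0.093]
tool_rot: [0.0, 0.125, 0.992, -0.0]
contact_force: [-1.1, -0.6, -0.9]
gripper_width: 0.409
```

```bash
python3 look.py 10
```

```text
13.25 [0.59996732 0.1995562  0.0929886 ] 75.60155647993744 [-0.23816315 -0.44327729  0.05590795]
```

View pics/w10.png

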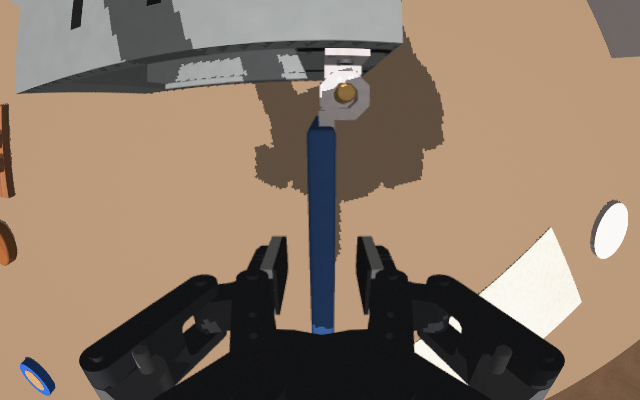

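View pics/sc10.png

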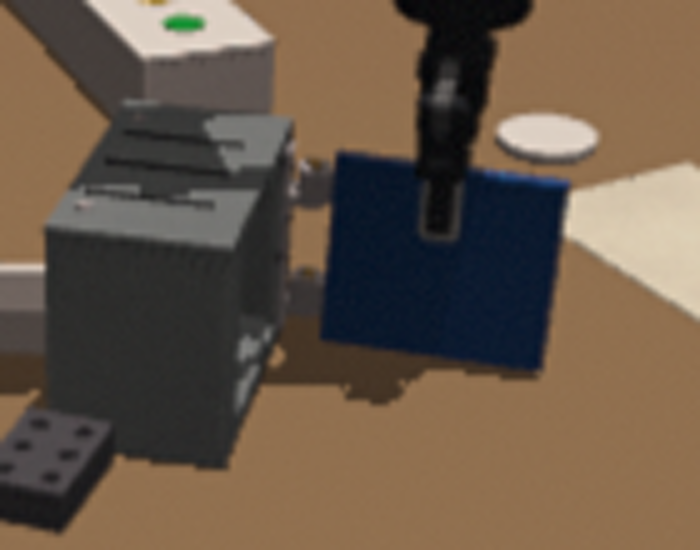

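Emit:
{"name": "apply_moves", "arguments": {
  "commands": [
    {"linear":[0,0,-0.008],"delta_rot":[0,0,0],"fingers":150},
    {"linear":[0,0,-0.025],"delta_rot":[0,0,0],"fingers":150},
    {"linear":[0,0,-0.045],"delta_rot":[0,0,0],"fingers":150},
    {"linear":[0,0,-0.06],"delta_rot":[0,0,0],"fingers":150},
    {"linear":[0,0,-0.067],"delta_rot":[0,0,0],"fingers":150},
    {"linear":[-0.006,0.01,-0.067],"delta_rot":[0,0,0],"fingers":200},
    {"linear":[-0.016,0.029,-0.067],"delta_rot":[0,0,0],"fingers":255},
    {"linear":[-0.0216,0.039,-0.067],"delta_rot":[0,0,0],"fingers":255}
  ]
}}

```text
time: 14.15
tool_pos: [0.6311, 0.233, 0.1591]
tool_rot: [-0.0, 0.125, 0.992, -0.0]
contact_force: [-0.2, -0.1, 0.0]
gripper_width: -0.004
```

Emit:
{"name": "apply_moves", "arguments": {
  "commands": [
    {"linear":[0,0,0],"delta_rot":[0,0,0],"fingers":255},
    {"linear":[0,0,0],"delta_rot":[0,0,0],"fingers":255},
    {"linear":[0,0,0.006],"delta_rot":[0,0,0],"fingers":255},
    {"linear":[0,0,0.018],"delta_rot":[0,0,0],"fingers":255},
    {"linear":[0,0,0.032],"delta_rot":[0,0,0],"fingers":255},
    {"linear":[0,0,0.044],"delta_rot":[0,0,0],"fingers":255},
    {"linear":[0,0,0.05],"delta_rot":[0,0,0],"fingers":255},
    {"linear":[0,0,0.05],"delta_rot":[0,0,0],"fingers":255}
  ]
}}

```text
time: 14.95
tool_pos: [0.6294, 0.2316, 0.1077]
tool_rot: [-0.002, 0.125, 0.992, -0.001]
contact_force: [-0.2, -0.7, -0.4]
gripper_width: -0.002
```

```bash
python3 look.py 11
```

```text
15.1 [0.6309973  0.23204001 0.11058439] 75.60126951275423 [-0.63171043 -0.13749005 -0.04360216]
```

View pics/w11.png

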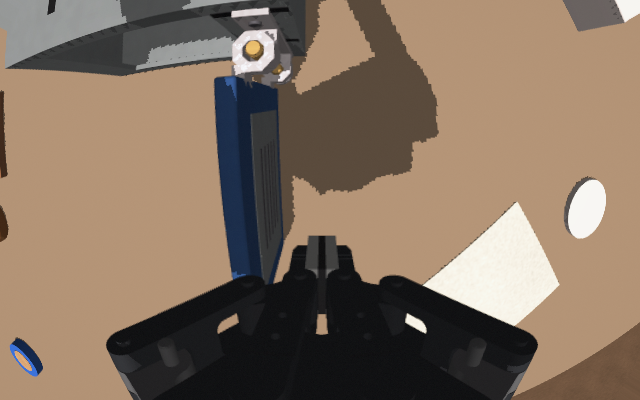

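View pics/sc11.png

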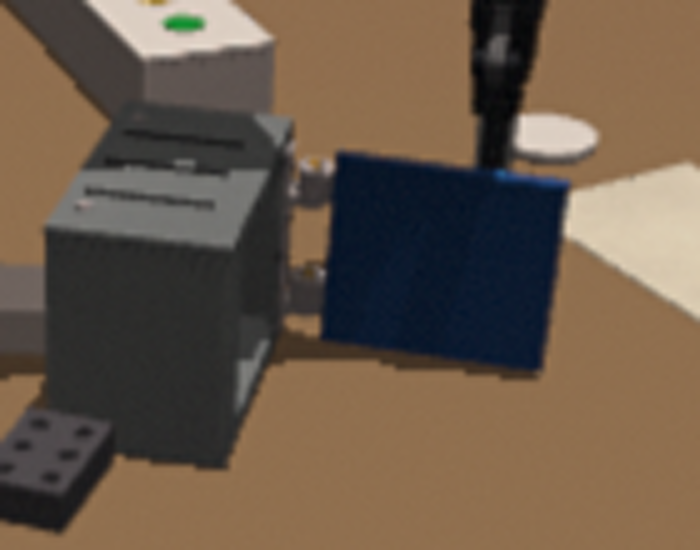

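```bash
cat > arc.py <<'E'
from h import *
import sys
A=np.array([.5261,.2270])
def P(th,dx,dy=-.1):
    f=np.radians(th-14.4);return A+dx*np.array([np.cos(f),np.sin(f)])+dy*np.array([-np.sin(f),np.cos(f)])
def seq(start,targets):
    th0,dx0=start;p0=P(th0,dx0);psi=np.radians(th0-14.4)
    X=np.array([-np.sin(psi),np.cos(psi)]);Y=np.array([np.cos(psi),np.sin(psi)])
    for th,dx in targets:
        d=P(th,dx)-p0;print('[%.4f, %.4f, 0] rot %.1f'%(d@X,d@Y,th0-th))
if __name__=='__main__':
    print(P(90,.0305))
    seq((90,.0305),[(90,.027),(90,.02),(90,.014),(90,.0105),(88,.0105),(85,.0105),(82,.0105),(79,.0105)]);print()
    for a in (79,58,37): seq((a,.0105),[(a-21*i/8,.0105) for i in range(1,9)]);print()
E
python3 arc.py
```

```text
[0.63054336 0.2316728 ]
[0.0000, -0.0035, 0] rot 0.0
[0.0000, -0.0105, 0] rot 0.0
[0.0000, -0.0165, 0] rot 0.0
[0.0000, -0.0200, 0] rot 0.0
[-0.0003, -0.0235, 0] rot 2.0
[-0.0005, -0.0288, 0] rot 5.0
[-0.0005, -0.0340, 0] rot 8.0
[-0.0002, -0.0393, 0] rot 11.0

[-0.0004, -0.0046, 0] rot 2.6
[-0.0005, -0.0092, 0] rot 5.2
[-0.0005, -0.0138, 0] rot 7.9
[-0.0002, -0.0184, 0] rot 10.5
[0.0002, -0.0230, 0] rot 13.1
[0.0009, -0.0275, 0] rot 15.8
[0.0018, -0.0321, 0] rot 18.4
[0.0029, -0.0365, 0] rot 21.0

[-0.0004, -0.0046, 0] rot 2.6
[-0.0005, -0.0092, 0] rot 5.2
[-0.0005, -0.0138, 0] rot 7.9
[-0.0002, -0.0184, 0] rot 10.5
[0.0002, -0.0230, 0] rot 13.1
[0.0009, -0.0275, 0] rot 15.8
[0.0018, -0.0321, 0] rot 18.4
[0.0029, -0.0365, 0] rot 21.0

[-0.0004, -0.0046, 0] rot 2.6
[-0.0005, -0.0092, 0] rot 5.2
[-0.0005, -0.0138, 0] rot 7.9
[-0.0002, -0.0184, 0] rot 10.5
[0.0002, -0.0230, 0] rot 13.1
[0.0009, -0.0275, 0] rot 15.8
[0.0018, -0.0321, 0] rot 18.4
[0.0029, -0.0365, 0] rot 21.0
```

Emit:
{"name": "apply_moves", "arguments": {
  "commands": [
    {"linear":[0,-0.0035,0],"delta_rot":[0,0,0],"fingers":255},
    {"linear":[0,-0.0105,0],"delta_rot":[0,0,0],"fingers":255},
    {"linear":[0,-0.0165,0],"delta_rot":[0,0,0],"fingers":255},
    {"linear":[0,-0.02,0],"delta_rot":[0,0,0],"fingers":255},
    {"linear":[-0.0003,-0.0235,0],"delta_rot":[0,0,2],"fingers":255},
    {"linear":[-0.0005,-0.0288,0],"delta_rot":[0,0,5],"fingers":255},
    {"linear":[-0.0005,-0.034,0],"delta_rot":[0,0,8],"fingers":255},
    {"linear":[-0.0002,-0.0393,0],"delta_rot":[0,0,11],"fingers":255}
  ]
}}

```text
time: 16.0
tool_pos: [0.6209, 0.1935, 0.11]
tool_rot: [0.0, 0.222, 0.975, 0.0]
contact_force: [1.4, -0.1, 0.3]
gripper_width: -0.003
```

```bash
python3 look.py 12
```

```text
16.15 [0.62094353 0.1935173  0.11000079] 64.57658455572394 [ 0.50409864 -0.52419874 -0.35499289]
```

View pics/w12.png

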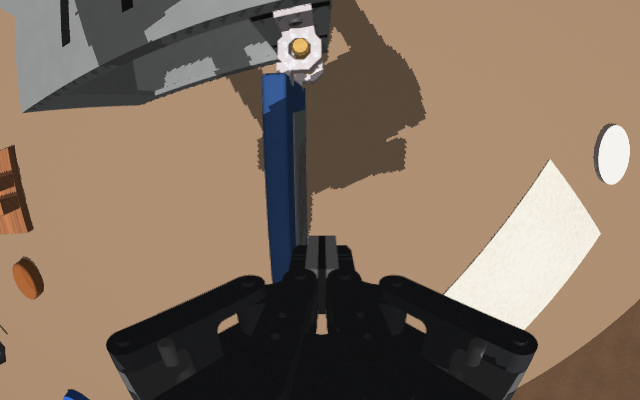

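Emit:
{"name": "apply_moves", "arguments": {
  "commands": [
    {"linear":[-0.0004,-0.0046,0],"delta_rot":[0,0,2.6],"fingers":255},
    {"linear":[-0.0005,-0.0092,0],"delta_rot":[0,0,5.2],"fingers":255},
    {"linear":[-0.0005,-0.0138,0],"delta_rot":[0,0,7.9],"fingers":255},
    {"linear":[-0.0002,-0.0184,0],"delta_rot":[0,0,10.5],"fingers":255},
    {"linear":[0.0002,-0.023,0],"delta_rot":[0,0,13.1],"fingers":255},
    {"linear":[0.0009,-0.0275,0],"delta_rot":[0,0,15.8],"fingers":255},
    {"linear":[0.0018,-0.0321,0],"delta_rot":[0,0,18.4],"fingers":255},
    {"linear":[0.0029,-0.0365,0],"delta_rot":[0,0,21],"fingers":255}
  ]
}}

```text
time: 17.05
tool_pos: [0.6027, 0.1622, 0.1101]
tool_rot: [0.0, 0.395, 0.919, 0.0]
contact_force: [0.6, -0.3, -0.2]
gripper_width: -0.002
```

Emit:
{"name": "apply_moves", "arguments": {
  "commands": [
    {"linear":[-0.0004,-0.0046,0],"delta_rot":[0,0,2.6],"fingers":255},
    {"linear":[-0.0005,-0.0092,0],"delta_rot":[0,0,5.2],"fingers":255},
    {"linear":[-0.0005,-0.0138,0],"delta_rot":[0,0,7.9],"fingers":255},
    {"linear":[-0.0002,-0.0184,0],"delta_rot":[0,0,10.5],"fingers":255},
    {"linear":[0.0002,-0.023,0],"delta_rot":[0,0,13.1],"fingers":255},
    {"linear":[0.0009,-0.0275,0],"delta_rot":[0,0,15.8],"fingers":255},
    {"linear":[0.0018,-0.0321,0],"delta_rot":[0,0,18.4],"fingers":255},
    {"linear":[0.0029,-0.0365,0],"delta_rot":[0,0,21],"fingers":255}
  ]
}}

```text
time: 17.85
tool_pos: [0.5743, 0.1392, 0.1101]
tool_rot: [0.0, 0.555, 0.832, 0.0]
contact_force: [0.3, 0.5, 0.5]
gripper_width: 0.002
```

```bash
python3 look.py 13
```

```text
18.0 [0.574289   0.13919396 0.11003835] 22.668401110993017 [-0.32684369  0.10811658  0.2843852 ]
```

View pics/w13.png

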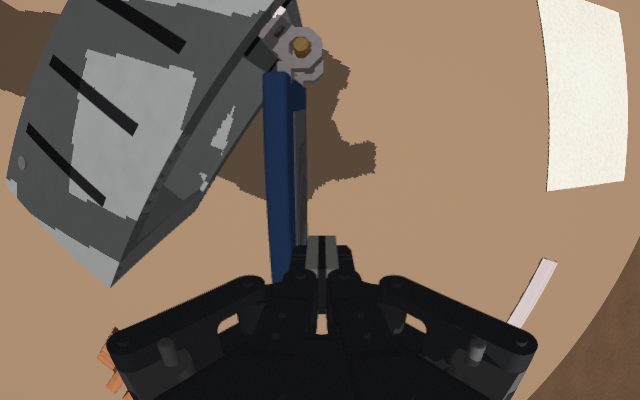

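View pics/sc13.png

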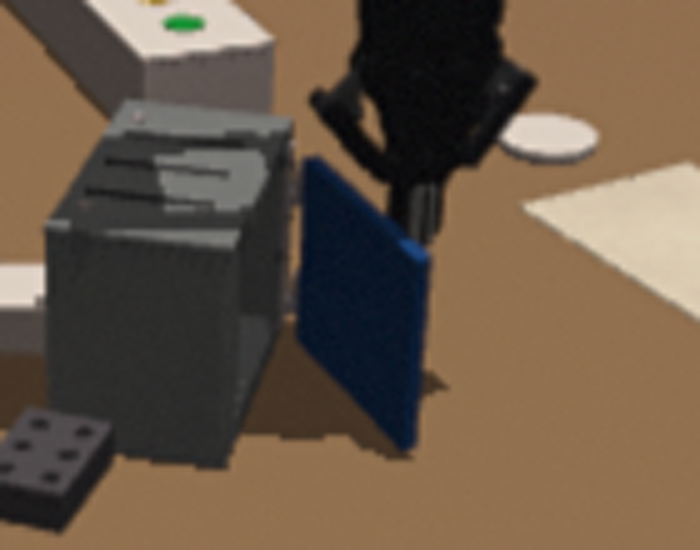

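Emit:
{"name": "apply_moves", "arguments": {
  "commands": [
    {"linear":[-0.0004,-0.0046,0],"delta_rot":[0,0,2.6],"fingers":255},
    {"linear":[-0.0005,-0.0092,0],"delta_rot":[0,0,5.2],"fingers":255},
    {"linear":[-0.0005,-0.0138,0],"delta_rot":[0,0,7.9],"fingers":255},
    {"linear":[-0.0002,-0.0184,0],"delta_rot":[0,0,10.5],"fingers":255},
    {"linear":[0.0002,-0.023,0],"delta_rot":[0,0,13.1],"fingers":255},
    {"linear":[0.0009,-0.0275,0],"delta_rot":[0,0,15.8],"fingers":255},
    {"linear":[0.0018,-0.0321,0],"delta_rot":[0,0,18.4],"fingers":255},
    {"linear":[0.0029,-0.0365,0],"delta_rot":[0,0,21],"fingers":255}
  ]
}}

```text
time: 18.9
tool_pos: [0.5396, 0.1278, 0.1101]
tool_rot: [0.0, 0.698, 0.717, 0.0]
contact_force: [-0.1, 0.6, 0.3]
gripper_width: 0.002
```

```bash
python3 look.py 14; python3 - <<'E'
from arc import *
seq((16,.0105),[(16-i*1.25,.0105) for i in range(1,9)])
E
```

```text
19.05 [0.53957495 0.12780036 0.11005264] 1.6853165366589165 [-0.25491105  0.55092011  1.16011576]
[-0.0002, -0.0022, 0] rot 1.2
[-0.0004, -0.0044, 0] rot 2.5
[-0.0005, -0.0066, 0] rot 3.8
[-0.0005, -0.0088, 0] rot 5.0
[-0.0005, -0.0109, 0] rot 6.2
[-0.0005, -0.0131, 0] rot 7.5
[-0.0004, -0.0153, 0] rot 8.8
[-0.0003, -0.0175, 0] rot 10.0
```

View pics/w14.png

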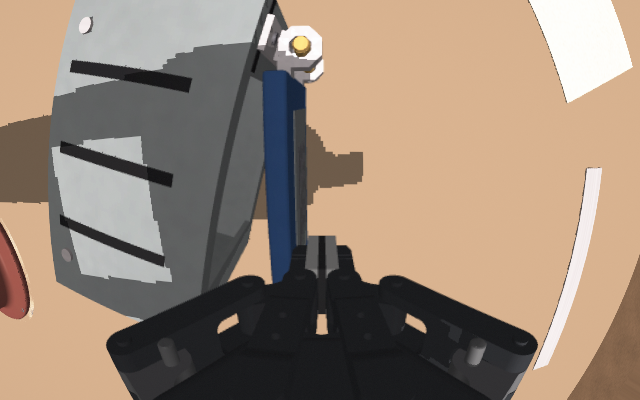

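View pics/sc14.png

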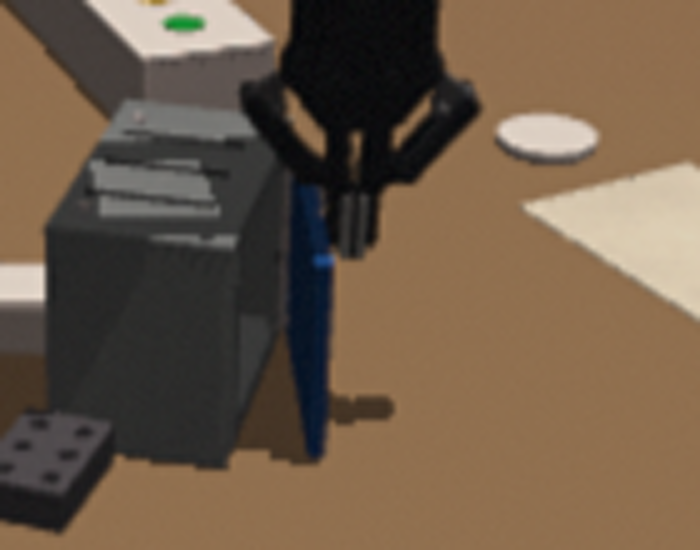

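```bash
python3 - <<'E'
from h import *
a,b=to_tool((263.5,73),-.02),to_tool((272.5,282),-.02);print(a,b,np.degrees(np.arctan2((a-b)[1],(a-b)[0])))
a,b=to_tool((288,75),-.02),to_tool((295,240),-.02);print(a,b,np.degrees(np.arctan2((a-b)[1],(a-b)[0])))
E
```

```text
[ 0.084899   -0.02413974 -0.02      ] [-0.00736665 -0.0241834  -0.02      ] 0.027114786604067204
[ 0.08369031 -0.01435584 -0.02      ] [ 0.01441238 -0.01282827 -0.02      ] -1.2631545833714586
```

Emit:
{"name": "apply_moves", "arguments": {
  "commands": [
    {"linear":[-0.0002,-0.0022,0],"delta_rot":[0,0,1.2],"fingers":255},
    {"linear":[-0.0004,-0.0044,0],"delta_rot":[0,0,2.5],"fingers":255},
    {"linear":[-0.0005,-0.0066,0],"delta_rot":[0,0,3.8],"fingers":255},
    {"linear":[-0.0005,-0.0088,0],"delta_rot":[0,0,5],"fingers":255},
    {"linear":[-0.0005,-0.0109,0],"delta_rot":[0,0,6.2],"fingers":255},
    {"linear":[-0.0005,-0.0131,0],"delta_rot":[0,0,7.5],"fingers":255},
    {"linear":[-0.0004,-0.0145,0],"delta_rot":[0,0,8.3],"fingers":255},
    {"linear":[-0.0004,-0.0153,0],"delta_rot":[0,0,8.8],"fingers":255}
  ]
}}

```text
time: 19.95
tool_pos: [0.524, 0.1269, 0.11]
tool_rot: [0.0, 0.75, 0.661, 0.0]
contact_force: [0.5, -0.6, -0.3]
gripper_width: 0.003
```

```bash
python3 look.py 15; python3 - <<'E'
from arc import *
seq((7.2,.0105),[(7.2-i*.6,.0105) for i in range(1,9)])
E
```

```text
20.1 [0.52416802 0.12685065 0.11000266] -7.201968273230779 [0.24767232 0.75294909 0.23211051]
[-0.0001, -0.0010, 0] rot 0.6
[-0.0002, -0.0021, 0] rot 1.2
[-0.0003, -0.0031, 0] rot 1.8
[-0.0004, -0.0042, 0] rot 2.4
[-0.0004, -0.0052, 0] rot 3.0
[-0.0005, -0.0063, 0] rot 3.6
[-0.0005, -0.0074, 0] rot 4.2
[-0.0005, -0.0084, 0] rot 4.8
```

View pics/w15.png

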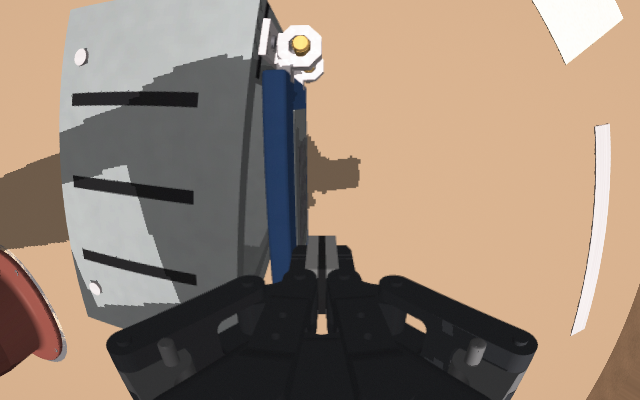

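View pics/sc15.png

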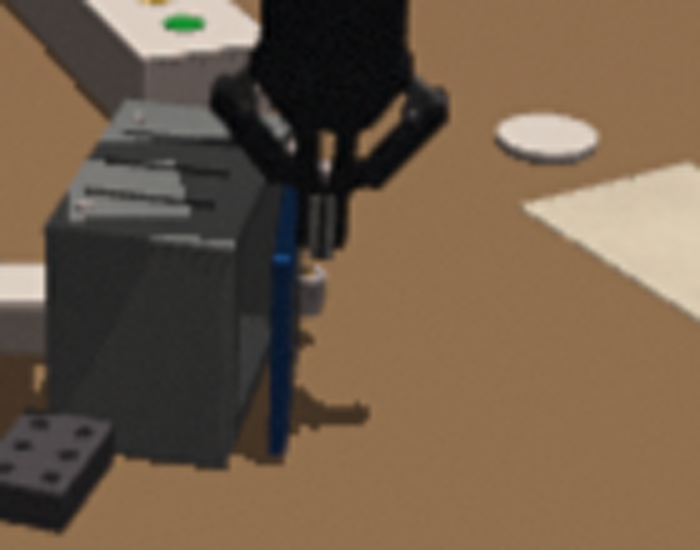

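Emit:
{"name": "apply_moves", "arguments": {
  "commands": [
    {"linear":[-0.0001,-0.001,0],"delta_rot":[0,0,0.6],"fingers":255},
    {"linear":[-0.0002,-0.0021,0],"delta_rot":[0,0,1.2],"fingers":255},
    {"linear":[-0.0003,-0.0031,0],"delta_rot":[0,0,1.8],"fingers":255},
    {"linear":[-0.0004,-0.0042,0],"delta_rot":[0,0,2.4],"fingers":255},
    {"linear":[-0.0004,-0.0052,0],"delta_rot":[0,0,3],"fingers":255},
    {"linear":[-0.0005,-0.0063,0],"delta_rot":[0,0,3.6],"fingers":255},
    {"linear":[-0.0005,-0.0074,0],"delta_rot":[0,0,4.2],"fingers":255},
    {"linear":[-0.0005,-0.0084,0],"delta_rot":[0,0,4.8],"fingers":255}
  ]
}}

```text
time: 21.0
tool_pos: [0.5157, 0.1274, 0.11]
tool_rot: [0.0, 0.777, 0.629, -0.0]
contact_force: [0.3, -1.0, 1.1]
gripper_width: -0.001
```

```bash
python3 look.py 16
```

```text
21.15 [0.51569644 0.12741399 0.10997504] -12.000232527244846 [ 0.5082371   0.28642299 -0.28653129]
```

View pics/w16.png

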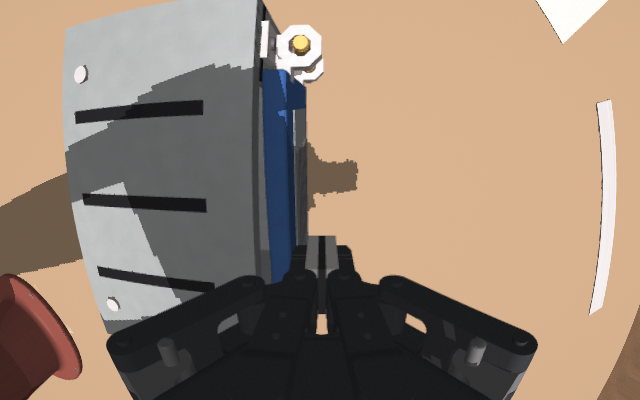

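View pics/sc16.png

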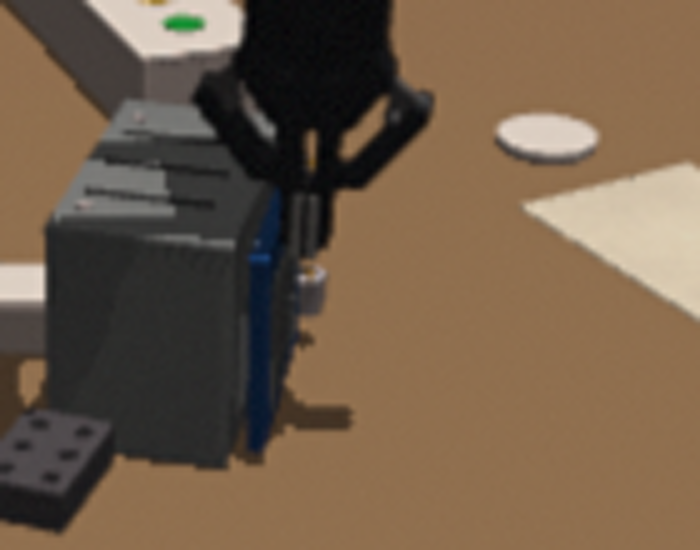

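```bash
python3 - <<'E'
import cv2
a=cv2.imread('pics/w16.png');c=a[60:290,230:320]
cv2.imwrite('pics/c16.png',cv2.resize(c,None,fx=6,fy=2.6,interpolation=cv2.INTER_CUBIC))
E
```

```text
(no output)
```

View pics/c16.png

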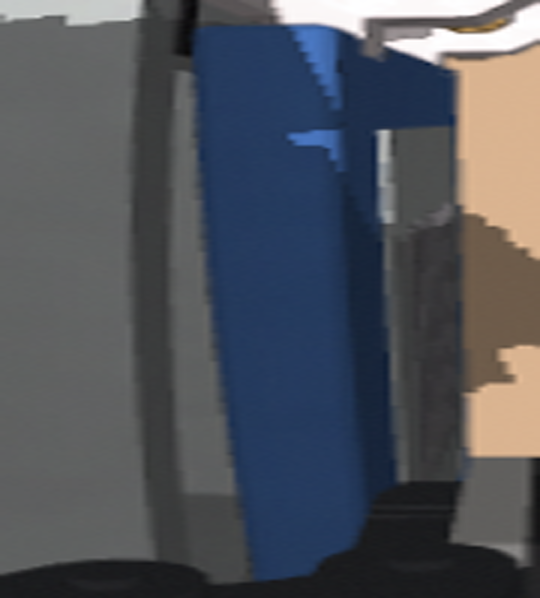

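```bash
python3 - <<'E'
from h import *
for z,p,q in((-.026,(258.3,98),(260.3,252)),(-.020,(262.8,98),(270.8,252)),(-.02,(230+337/6,98),(230+362/6,252))):
    a,b=to_tool(p,z),to_tool(q,z);print(a*1e3,b*1e3,np.degrees(np.arctan2((a-b)[1],(a-b)[0])))
from arc import *
seq((2.4,.0105),[(2.4-i*.35,.0105) for i in range(1,9)])
E
```

```text
[ 74.28390923 -24.93660506 -26.        ] [ 10.9783947  -27.18398861 -26.        ] 2.0331805181908624
[ 74.48088233 -24.32653245 -20.        ] [  8.12750502 -23.71684766 -20.        ] -0.5264446712040837
[ 74.16894208 -14.9546586  -20.        ] [  8.27109577 -14.92370191 -20.        ] -0.026915711096641485
[-0.0001, -0.0006, 0] rot 0.4
[-0.0001, -0.0012, 0] rot 0.7
[-0.0002, -0.0018, 0] rot 1.0
[-0.0002, -0.0024, 0] rot 1.4
[-0.0003, -0.0031, 0] rot 1.8
[-0.0003, -0.0037, 0] rot 2.1
[-0.0004, -0.0043, 0] rot 2.4
[-0.0004, -0.0049, 0] rot 2.8
```

Emit:
{"name": "apply_moves", "arguments": {
  "commands": [
    {"linear":[-0.0001,-0.0006,0],"delta_rot":[0,0,0.4],"fingers":255},
    {"linear":[-0.0001,-0.0012,0],"delta_rot":[0,0,0.7],"fingers":255},
    {"linear":[-0.0002,-0.0018,0],"delta_rot":[0,0,1],"fingers":255},
    {"linear":[-0.0002,-0.0024,0],"delta_rot":[0,0,1.4],"fingers":255},
    {"linear":[-0.0003,-0.0031,0],"delta_rot":[0,0,1.8],"fingers":255},
    {"linear":[-0.0003,-0.0037,0],"delta_rot":[0,0,2.1],"fingers":255},
    {"linear":[-0.0003,-0.0039,0],"delta_rot":[0,0,2.2],"fingers":255},
    {"linear":[-0.0003,-0.0039,0],"delta_rot":[0,0,2.2],"fingers":255}
  ]
}}

```text
time: 22.05
tool_pos: [0.5119, 0.1279, 0.11]
tool_rot: [-0.0, 0.789, 0.614, -0.0]
contact_force: [0.1, 0.0, -0.1]
gripper_width: 0.005
```

```bash
python3 look.py 17;python3 - <<'E'
import cv2
a=cv2.imread('pics/w17.png');c=a[60:290,230:320]
cv2.imwrite('pics/c17.png',cv2.resize(c,None,fx=6,fy=2.6,interpolation=cv2.INTER_CUBIC))
E
```

```text
22.2 [0.51191615 0.1279161  0.11000775] -14.200189056251132 [ 0.32967514 -0.06168203 -0.22083144]
```

View pics/c17.png

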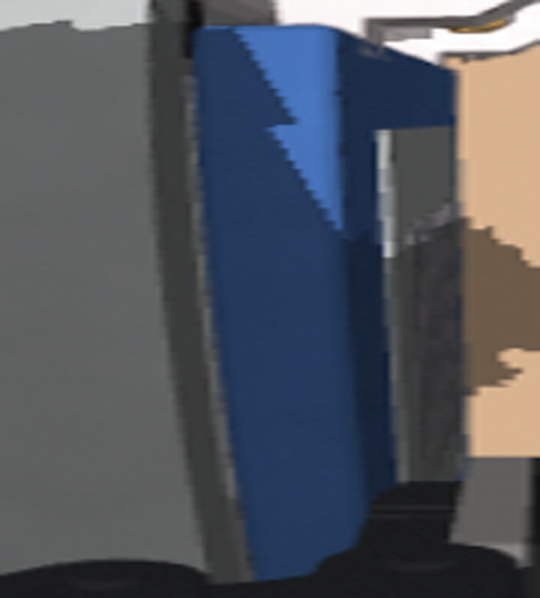

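Emit:
{"name": "apply_moves", "arguments": {
  "commands": [
    {"linear":[0,0.002,0],"delta_rot":[0,0,0],"fingers":255},
    {"linear":[0,0.007,0],"delta_rot":[0,0,0],"fingers":255},
    {"linear":[0,0.015,0],"delta_rot":[0,0,0],"fingers":255},
    {"linear":[0,0.026,0],"delta_rot":[0,0,0],"fingers":255},
    {"linear":[0,0.038,0],"delta_rot":[0,0,0],"fingers":255},
    {"linear":[0,0.05,0],"delta_rot":[0,0,0],"fingers":255},
    {"linear":[0,0.058,0],"delta_rot":[0,0,0],"fingers":255},
    {"linear":[0,0.06,0],"delta_rot":[0,0,0],"fingers":255}
  ]
}}

```text
time: 23.1
tool_pos: [0.5712, 0.1128, 0.11]
tool_rot: [0.0, 0.789, 0.614, 0.0]
contact_force: [0.3, 0.6, 1.1]
gripper_width: -0.003
```

Emit:
{"name": "apply_moves", "arguments": {
  "commands": [
    {"linear":[0,0,-0.01],"delta_rot":[0,0,0],"fingers":255},
    {"linear":[0,0.01,-0.03],"delta_rot":[0,0,0],"fingers":255},
    {"linear":[0,0.025,-0.055],"delta_rot":[0,0,0],"fingers":255},
    {"linear":[0,0.04,-0.08],"delta_rot":[0,0,0],"fingers":255},
    {"linear":[0,0.055,-0.1],"delta_rot":[0,0,0],"fingers":255},
    {"linear":[0,0.06,-0.11],"delta_rot":[0,0,0],"fingers":255},
    {"linear":[0,0.06,-0.11],"delta_rot":[0,0,0],"fingers":255},
    {"linear":[0,0.06,-0.11],"delta_rot":[0,0,0],"fingers":255}
  ]
}}

```text
time: 23.9
tool_pos: [0.6273, 0.0987, 0.2191]
tool_rot: [-0.001, 0.789, 0.614, -0.001]
contact_force: [0.2, -0.3, 0.2]
gripper_width: -0.001
```

```bash
python3 look.py 18
```

```text
24.05 [0.62686812 0.09868133 0.21816739] -14.18336549962349 [-0.03978308 -0.47970883 -0.21891945]
```

View pics/w18.png

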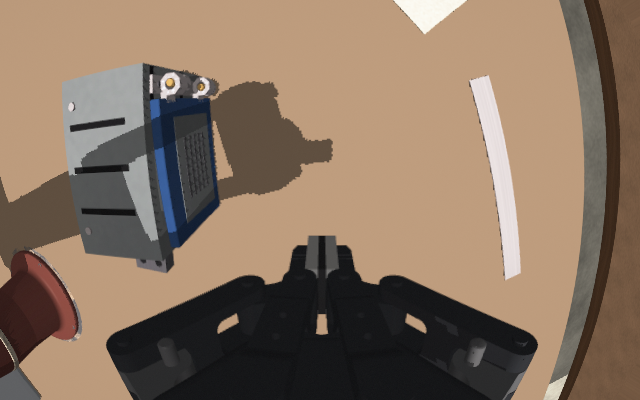

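View pics/sc18.png

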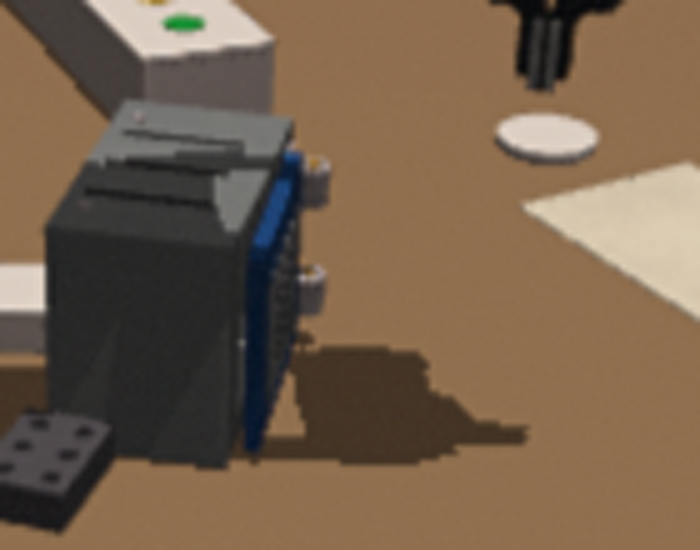

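```bash
python3 - <<'E'
from h import *
import cv2
a=cv2.imread('pics/w18.png').astype(int)
s=state();im=eyes.grab_frame('wrist')[:,:,::-1].astype(int)
print(s['time'],'diff in door area',np.abs(im-a)[60:260,60:225].mean(),np.abs(im-a)[60:260,300:500].mean())
for th in (-2,0,2,4):
    D=(.5261,.2270,-.25093+np.radians(th))
    print(th,'wrist',proj('wrist',pose(*D,[(-.014,-.012,.1),(-.014,-.144,.1),(-.004,-.144,.1)],.03),s).round(1).tolist(),
     'side',((proj('side',pose(*D,[(-.014,-.012,.1),(-.014,-.144,.1),(-.004,-.144,.1)],.03))-[290,110])*5).round().tolist())
c=a[60:270,130:240].astype('uint8');cv2.imwrite('pics/c18.png',cv2.resize(c,None,fx=2.8*2,fy=2.8,interpolation=cv2.INTER_CUBIC))
E
```

```text
24.15 diff in door area 1.9051515151515153 1.0039
-2 wrist [[147.8, 96.9], [159.9, 245.6], [169.1, 246.6]] side [[282.0, 146.0], [225.0, 246.0], [244.0, 249.0]]
0 wrist [[148.3, 97.4], [164.6, 246.5], [173.9, 247.1]] side [[283.0, 146.0], [235.0, 248.0], [253.0, 250.0]]
2 wrist [[148.7, 97.9], [169.3, 247.2], [178.8, 247.4]] side [[283.0, 147.0], [244.0, 250.0], [263.0, 252.0]]
4 wrist [[149.1, 98.4], [174.1, 247.7], [183.6, 247.6]] side [[284.0, 147.0], [253.0, 251.0], [273.0, 253.0]]
```

View pics/c18.png

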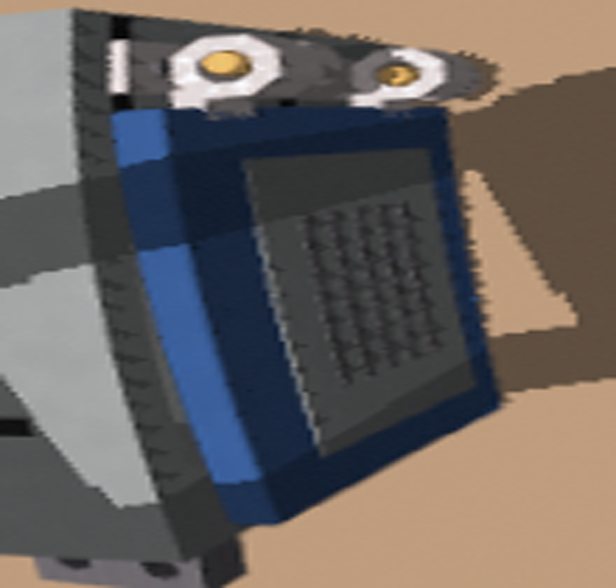

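```bash
python3 - <<'E'
from h import *
import cv2
for i in range(8): eyes.grab_frame('side')
s=state();im=eyes.grab_frame('wrist')[:,:,::-1];print(s['time'])
c=im[60:270,130:240];cv2.imwrite('pics/c19.png',cv2.resize(c,None,fx=2.8*2,fy=2.8,interpolation=cv2.INTER_CUBIC))
sd=eyes.grab_frame('side')[:,:,::-1];c=sd[120:215,325:370]
cv2.imwrite('pics/s19.png',cv2.resize(c,None,fx=10,fy=6,interpolation=cv2.INTER_CUBIC))
E
```

```text
24.6
```

View pics/c19.png

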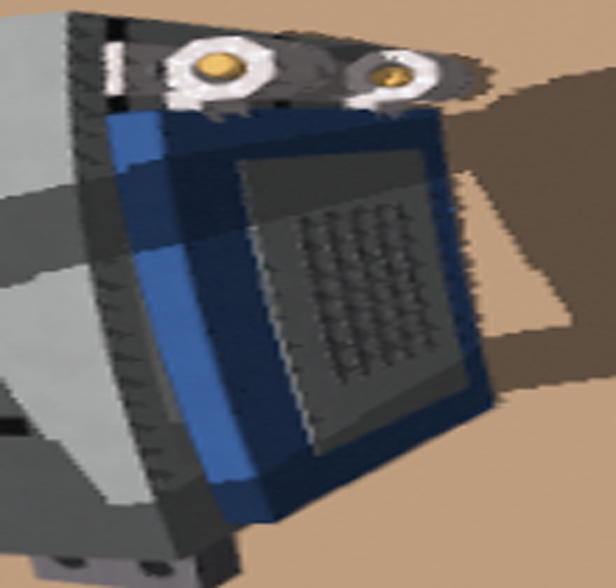

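View pics/s19.png

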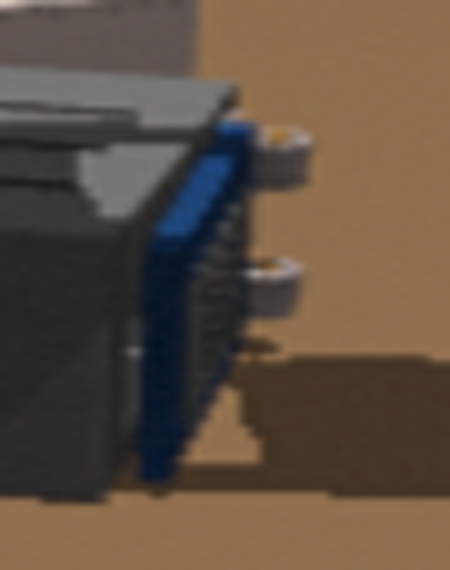

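```bash
python3 - <<'E'
from h import *
s=state()
g=lambda a,b:np.array([130+(a+.5)/5.6-.5,60+(b+.5)/2.8-.5])
B=(.44744,.17913,-.25093)
print('box pred',proj('wrist',pose(*B,[(.05,.086,.136),(.05,-.086,.136)]),s).round(1).tolist(),'seen',g(70,12),g(178,558))
obs=[(g(110,113),(-.014,-.012,.1)),(g(226,522),(-.014,-.144,.1)),(g(272,522),(-.004,-.144,.1)),(g(160,113),(-.004,-.012,.1))]
bo=[(g(70,12),(.05,.086,.136)),(g(178,558),(.05,-.086,.136))]
def rb(v):return np.ravel([(proj('wrist',pose(*v,P),s)-u)[0] for u,P in bo])
def rd(v):return np.ravel([(proj('wrist',pose(*v,P,.03),s)-u)[0] for u,P in obs])
b=least_squares(rb,B).x;d=least_squares(rd,(.526,.227,-.25)).x
print(b,np.degrees(b[2]),rb(b).round(1));print(d,np.degrees(d[2]),rd(d).round(1))
c,sn=np.cos(b[2]),np.sin(b[2]);e=d[:2]-b[:2];print('door in box',c*e[0]+sn*e[1],-sn*e[0]+c*e[1])
E
```

```text
box pred [[143.6, 59.5], [162.5, 256.7]] seen [142.08928571  63.96428571] [161.375      258.96428571]
[ 0.44500066  0.17665988 -0.25334212] -14.51543402831197 [-0.1 -0.5 -0.1  0.7]
[ 0.52611312  0.2260294  -0.21520248] -12.330194046751691 [-0.7 -0.6 -0.7  1.7  0.5  1.9  0.3 -2.3]
door in box 0.06614935069059161 0.06812374189019135
```

Emit:
{"name": "apply_moves", "arguments": {
  "commands": [
    {"linear":[0,-0.005,0.01],"delta_rot":[0,0,0],"fingers":255},
    {"linear":[0,-0.02,0.035],"delta_rot":[0,0,0],"fingers":255},
    {"linear":[0,-0.04,0.07],"delta_rot":[0,0,0],"fingers":255},
    {"linear":[0,-0.055,0.1],"delta_rot":[0,0,0],"fingers":255},
    {"linear":[0,-0.07,0.11],"delta_rot":[0,0,0],"fingers":255},
    {"linear":[0,-0.09,0.11],"delta_rot":[0,0,0],"fingers":255},
    {"linear":[0,-0.106,0.11],"delta_rot":[0,0,0],"fingers":255},
    {"linear":[0,-0.11,0.11],"delta_rot":[0,0,0],"fingers":255}
  ]
}}

```text
time: 25.5
tool_pos: [0.5196, 0.1258, 0.1088]
tool_rot: [-0.001, 0.789, 0.615, -0.001]
contact_force: [1.1, -0.2, -0.1]
gripper_width: 0.003
```

Emit:
{"name": "apply_moves", "arguments": {
  "commands": [
    {"linear":[0,-0.002,0],"delta_rot":[0,0,0],"fingers":255},
    {"linear":[0,-0.004,0],"delta_rot":[0,0,0],"fingers":255},
    {"linear":[0,-0.006,0],"delta_rot":[0,0,0],"fingers":255},
    {"linear":[0,-0.0075,0],"delta_rot":[0,0,0],"fingers":255},
    {"linear":[0,-0.009,0],"delta_rot":[0,0,0],"fingers":255},
    {"linear":[0,-0.01,0],"delta_rot":[0,0,0],"fingers":255},
    {"linear":[0,-0.01,0],"delta_rot":[0,0,0],"fingers":255},
    {"linear":[0,-0.01,0],"delta_rot":[0,0,0],"fingers":255}
  ]
}}

```text
time: 26.3
tool_pos: [0.512, 0.1279, 0.11]
tool_rot: [0.0, 0.789, 0.614, 0.0]
contact_force: [-0.6, -0.7, 0.4]
gripper_width: 0.001
```

```bash
python3 look.py 20;python3 - <<'E'
import cv2
a=cv2.imread('pics/w20.png');c=a[60:290,230:320]
cv2.imwrite('pics/c20.png',cv2.resize(c,None,fx=6,fy=2.6,interpolation=cv2.INTER_CUBIC))
E
```

```text
26.45 [0.51197232 0.12791376 0.11003864] -14.200420884697587 [ 1.41049862  0.04384726 -0.55002732]
```

View pics/c20.png

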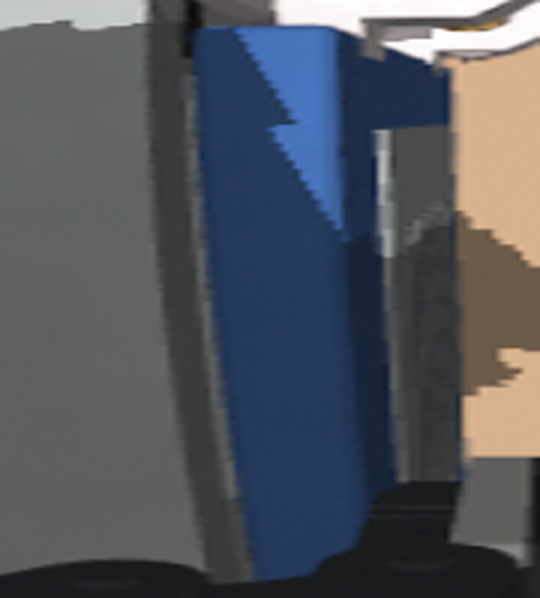

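```bash
python3 - <<'E'
import cv2
a=cv2.imread('pics/w20.png');c=a[75:275,245:285]
cv2.imwrite('pics/c21.png',cv2.resize(c,None,fx=16,fy=3,interpolation=cv2.INTER_CUBIC))
E
```

```text
(no output)
```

View pics/c21.png

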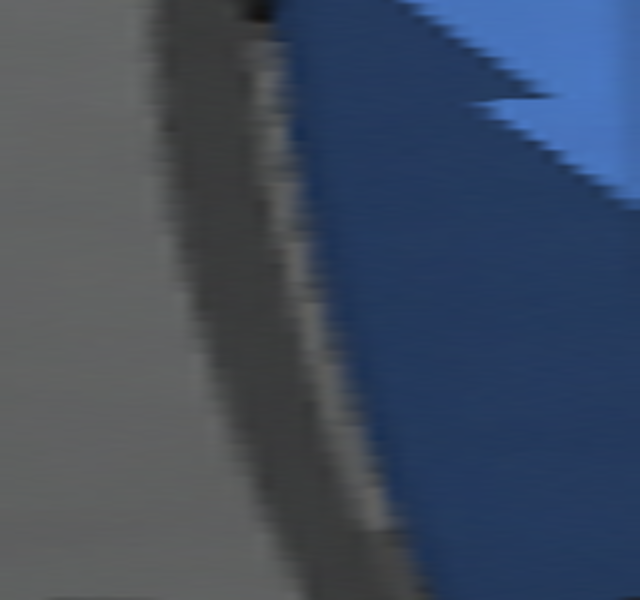

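```bash
python3 - <<'E'
from h import *
s=state();g=lambda a,b:(245+(a+.5)/16-.5,75+(b+.5)/3-.5)
z=.110
for zz,p,q in((.136,(155,100),(262,500)),(.136,(250,100),(352,500)),(.130,(293,100),(396,500))):
    a,b=to_tool(g(*p),z-zz),to_tool(g(*q),z-zz);print(a*1e3,b*1e3,np.degrees(np.arctan2((a-b)[1],(a-b)[0])))
print([ (k,((proj('wrist',pose(.445,.1766,-.2533,[(k,.04,.136),(k,-.04,.136)]),s)-[245,75]+.5)*[16,3]).round().tolist()) for k in (.045,.05)])
E
```

```text
[ 70.46335818 -26.55841956 -26.        ] [ 15.954045   -26.50583999 -26.        ] -0.0552673745384394
[ 70.36955677 -24.24358444 -26.        ] [ 15.9981922  -24.08844329 -26.        ] -0.16348511666942397
[ 70.40520297 -24.33585667 -20.        ] [ 13.31821515 -24.03232325 -20.        ] -0.3046406970075796
[(0.045, [[-50.0, 102.0], [145.0, 651.0]]), (0.05, [[152.0, 100.0], [316.0, 652.0]])]
```

Emit:
{"name": "apply_moves", "arguments": {
  "commands": [
    {"linear":[0,0.0005,0],"delta_rot":[0,0,0],"fingers":255},
    {"linear":[0,0.001,0],"delta_rot":[0,0,0],"fingers":255},
    {"linear":[0,0.002,0],"delta_rot":[0,0,0],"fingers":255},
    {"linear":[0,0.004,0],"delta_rot":[0,0,0],"fingers":255},
    {"linear":[0,0.007,0],"delta_rot":[0,0,0],"fingers":255},
    {"linear":[0,0.01,0],"delta_rot":[0,0,0],"fingers":255},
    {"linear":[0,0.012,0],"delta_rot":[0,0,0],"fingers":255},
    {"linear":[0,0.012,0],"delta_rot":[0,0,0],"fingers":255}
  ]
}}

```text
time: 27.35
tool_pos: [0.5239, 0.1249, 0.1101]
tool_rot: [0.0, 0.789, 0.614, 0.0]
contact_force: [-1.0, -0.1, 0.3]
gripper_width: 0.002
```

```bash
python3 look.py 22;python3 - <<'E'
import cv2
a=cv2.imread('pics/w22.png');c=a[75:275,215:265]
cv2.imwrite('pics/c22.png',cv2.resize(c,None,fx=16,fy=3,interpolation=cv2.INTER_CUBIC))
E
```

```text
27.5 [0.52347881 0.12498804 0.1099369 ] -14.20143121756907 [ 0.73424046 -0.42091773 -0.21426383]
```

View pics/c22.png

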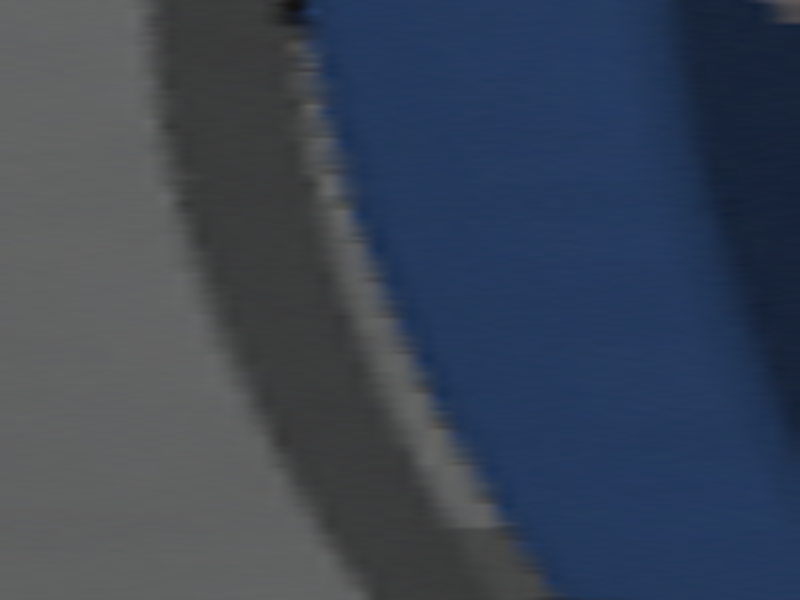

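```bash
python3 - <<'E'
from h import *
g=lambda a,b:(215+(a+.5)/16-.5,75+(b+.5)/3-.5)
z=.110
for zz,p,q in((.136,(160,100),(318,500)),(.130,(325,100),(500,500))):
    a,b=to_tool(g(*p),z-zz),to_tool(g(*q),z-zz);print(a*1e3,b*1e3,np.degrees(np.arctan2((a-b)[1],(a-b)[0])))
E
```

```text
[ 71.0731975  -38.45461993 -26.        ] [ 15.67986908 -38.17499828 -26.        ] -0.2892226390315881
[ 70.93483234 -35.95250145 -20.        ] [ 13.10096102 -34.74304252 -20.        ] -1.1980313874942672
```

Emit:
{"name": "apply_moves", "arguments": {
  "commands": [
    {"linear":[0,0.005,0],"delta_rot":[0,0,0],"fingers":255},
    {"linear":[0,0.015,0],"delta_rot":[0,0,0],"fingers":255},
    {"linear":[0,0.03,0],"delta_rot":[0,0,0],"fingers":255},
    {"linear":[0,0.045,-0.005],"delta_rot":[0,0,0],"fingers":255},
    {"linear":[0,0.06,-0.02],"delta_rot":[0,0,0],"fingers":255},
    {"linear":[0,0.075,-0.04],"delta_rot":[0,0,0],"fingers":255},
    {"linear":[0,0.085,-0.055],"delta_rot":[0,0,0],"fingers":255},
    {"linear":[0,0.09,-0.06],"delta_rot":[0,0,0],"fingers":255}
  ]
}}

```text
time: 28.4
tool_pos: [0.6133, 0.1025, 0.1723]
tool_rot: [0.001, 0.789, 0.614, 0.002]
contact_force: [-0.2, -0.1, 1.1]
gripper_width: 0.001
```

```bash
python3 look.py 23; python3 - <<'E'
from h import *
import cv2
cv2.imwrite('pics/scene23.png',eyes.grab_frame('scene')[:,:,::-1])
E
```

```text
28.55 [0.61093813 0.1027759  0.16959175] -14.21266808907894 [ 0.29972198  0.06790884 -0.96682619]
```

View pics/w23.png

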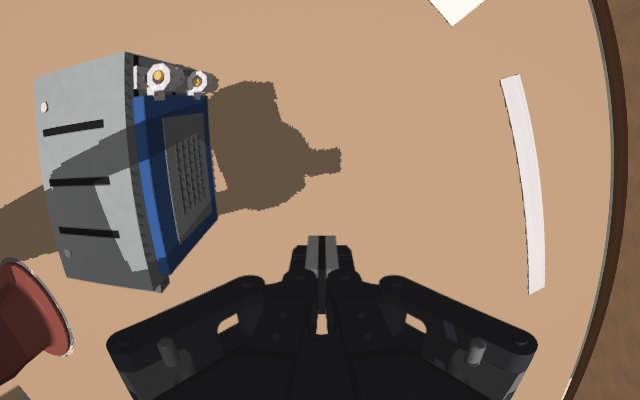

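View pics/sc23.png

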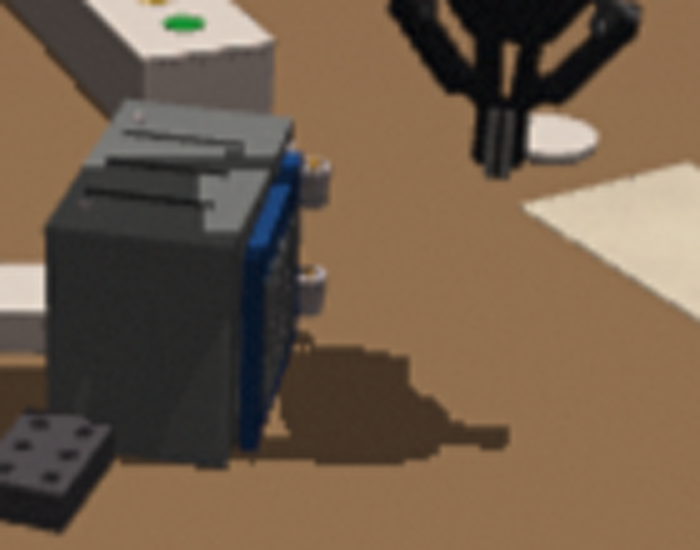

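View pics/scene23.png

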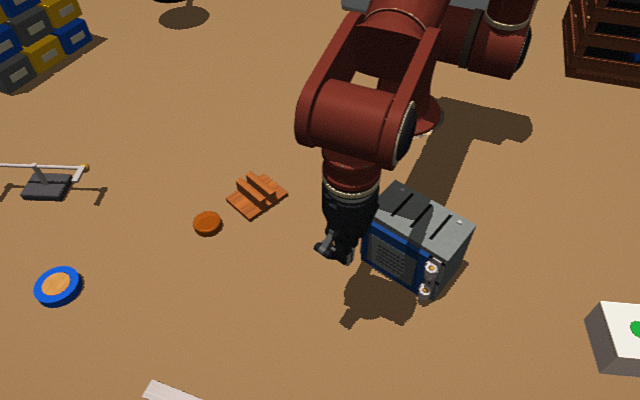

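```bash
python3 - <<'E'
from h import *
import cv2
a=eyes.grab_frame('side').astype(float)
for i in range(14): b=eyes.grab_frame('side').astype(float)
print(state()['time'],np.abs(a-b)[130:210,335:360].mean(),np.abs(a-b)[300:380,100:200].mean())
E
```

```text
29.45 0.8288333333333333 0.6348333333333334
```

Nothing changed in the door region over 0.7 s beyond camera noise, so I'm handing the job in.

```bash
python3 -c "
from plant import job_done
print(job_done())"
```

```text
the job is handed in; nothing more can be done
None
```

The door is hung on both pins and shut against the box. I handed the job in at about 29.5 s of the 72 s allowed; it reports no verdict.

- **Hanging:** I took the door from the stand by its top edge. With it standing 90° open, I lined the knuckles up with the pins by sight; the real axis is about 6–7 mm to -y of nominal. I lowered it in steps, and the wrist force stayed within about 2 N of the door's own weight. After I let go, the cameras showed both knuckles down on their lugs.
- **Closing:** I pushed the door shut with closed fingers. The first push worked, but a view from farther back put it about 2° open, so I went back for one more gentle push.
- **Last checks:**
    - A close view just after I backed off put the door about 0.9° from parallel, with a gap of 2.5–3.4 mm to the frame. Before that, the coarser far view had said 2.2°. Both are inside the 4° limit, but they do not fully agree.
    - The door was still over the last 0.7 s before hand-in, and the gripper was about 10 cm away from it.
    - The tin and the block looked unmoved in the final pictures. I did not check the white box closely, but nothing was moved near it.

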